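# Finish the tile display stand

### The arm

A 6-joint arm with a two-finger parallel gripper is mounted at the origin on a cart in front of the work surface, level with it; the furniture and walls round the work are solid. World frame = base frame: x ahead of the robot, y to its left, z up, the work surface at z = 0. Lengths are in m, angles in rad, forces in N, time in s.
With the tool pointing down it reaches from about 0.25 to 0.725 m from the base axis. Payload 4 kg.
Tool frame: the origin (TCP) lies midway between the tips of the shut fingers; the grasp point (between the pads) lies 19 mm behind it; z points along the fingers, y is the line along which they close (so a half turn about z gives the same grasp; the last joint's range is limited). The gripper opens to 85 mm and grips with 20 to 120 N. Pads are 22 mm wide; open, the fingers measure 114 mm over their backs; the gripper's body (76 mm by 85 mm) begins 54 mm behind the grasp point. The pads swing forward as they close: fully open they stand 13 mm farther back than shut.
Start: joints at [-1.131, 0.241, 0.005, 1.335, 0, 1.571], TCP at [0.213, -0.452, 0.209] pointing down, gripper open.
Joint ranges: [-2.72, 2.72], [-1.05, 1.87], [-1.09, 1.28], [-1.99, 2.15], [-1.42, 1.44], [-3.14, 3.14]. Speed limits (rad/s): [2.79, 2.79, 3.14, 3.14, 3.14, 3.14].

### API

Orientations are given as a unit quaternion [x, y, z, w].
In Python, from rig import ctrl, read_camera, camera_model gives the robot as it stands.
- The arm moves only by the tool send_rows, never from a script. Its argument "series" is a list of rows, each an object with "travel": the shift along the tool's x, y, z in m, a list of three; "twist": the turn about the tool's z in degrees; "fingers": the opening, from -1 (shut) to 1 (fully open). In form: [{"travel": [tx, ty, tz], "twist": twist, "fingers": fingers}, ...]. A call has 1 to 10 rows; each row shifts and turns the commanded pose from where the row before left it, along the tool's axes as they then stand; what a row does not reach is not made up. A row lasts 1/10 s, in which the tool goes at most 50 mm and 8.59 degrees, less where a joint would pass 70% of its speed; a pose out of reach is approached as far as the arm can. A call with a gripper value outside its range is refused whole. The fingers move at their own pace and stop on an object; the grip force is fixed at half the most. Time passes only in rows, so rows that do not move let the fingers close. It gives the time, the measured TCP pose, the force, the opening and the grip force at its end, in the units of the state.
- ctrl.get_obs(): the state, without advancing time (a new reading comes with each control period).
- read_camera(name): name is "side" or "top" or "wrist"; returns the picture (420x560x3 uint8, blue, green, red); there is no depth.
- camera_model(name): a dict with "K" (3x3 intrinsics, pixels), "D" ([k1, k2, p1, p2, k3] as OpenCV has them; the pictures are not rectified), "rvec" (rotation vector, rad) and "tvec" (3), from world to camera coordinates, as OpenCV has them; the wrist camera has in their place "hand_eye" (4x4, takes a point from camera to tool coordinates, whose origin is the TCP and whose axes are the flange's). Camera axes: x right, y down, z forward; pixel columns grow to the right and rows downward; lengths in m; the calibration is good to about 2 mm. A picture is of the moment at which its call begins: read the wrist's pose just before it. camera_model takes no time and is no camera call.
- ctrl.job_done(): hands the job in; it is judged then, once.
The state is a dict: "time_s": time; "joints": joint angles; "joint_velocities": joint speeds; "joint_torque": joint torques, N m; "eef_pos": TCP position; "tool_rot": TCP orientation; "force": force on the tool from outside, world axes, zero at the start; "moment": the same for the moment, N m; "gripper_width": finger opening in m; "grip_force": force on a finger pad.
Only numpy, scipy, OpenCV 4.12 (cv2) and the standard library are available. Lean on these libraries where they do the work, as an engineer would, in place of code of your own. Each camera call takes 0.05 s, during which the arm holds its last target. There are 200 camera calls.

### The job

Finish the display stand. Push the drift pin all the way down through the hole in the cover plate's end next to the skyline panel and into the base, so that the holes line up, and with it still in place fit every thumb bolt from the rack fully home in the four holes; then put the drift pin back upright in its own rack hole. The skyline panel is in its slot the wrong way round: turn it end for end and seat it again so that its tall end is at the back, away from the robot, and lay each facade tile lying just behind the rack (not those of the heap at the back) flat and face up on the cover plate, side by side, without knocking the amber jar over.

Things in the scene. Friction and masses are not known exactly. Their poses are not given: they have to be found in the camera images.
- stand: Heavy dark wooden base, fixed; x -60 to +60, y -190 to +125, 40 mm high; origin on the table under the middle of the plate's place. +x is its back, away from the robot; y runs along it: panel slot near the -y end, then the drift hole, and a fixed steel stud (diameter 8, rising 13 mm above the base) at x 0, y +100
- stand_hole0 (a point): Mouth (centre) of a bolt hole in the base, diameter 12 mm, 30 mm deep, on stand's top face (z = 40 mm above the table), at stand x -42, y 70 mm; the plate's matching 12 mm hole comes exactly over it when the plate is in line
- stand_hole1 (a point): Mouth (centre) of a bolt hole in the base, diameter 12 mm, 30 mm deep, on stand's top face (z = 40 mm above the table), at stand x 42, y 70 mm; the plate's matching 12 mm hole comes exactly over it when the plate is in line
- stand_hole2 (a point): Mouth (centre) of a bolt hole in the base, diameter 12 mm, 30 mm deep, on stand's top face (z = 40 mm above the table), at stand x -42, y -70 mm; the plate's matching 12 mm hole comes exactly over it when the plate is in line
- stand_hole3 (a point): Mouth (centre) of a bolt hole in the base, diameter 12 mm, 30 mm deep, on stand's top face (z = 40 mm above the table), at stand x 42, y -70 mm; the plate's matching 12 mm hole comes exactly over it when the plate is in line
- stand_drift_hole (a point): Mouth of the base's drift hole, diameter 13 mm, 30 mm deep, on stand's top face (z = 40 mm above the table), at stand x 0, y -100 mm
- stand_slot (a point): Mouth (centre) of the panel slot in the base: 96 mm long (stand x) x 13 mm wide (stand y), 30 mm deep, chamfered, 40 mm above the table, at stand x 0, y -157.5 mm. The panel stands on its floor, 10 mm above the table
- top_plate: Loose aluminium cover plate 114 x 240 x 6 mm, 0.35 kg, on the base (top z 46 mm). Origin: underside, at its 9 mm hole over the stud; spans plate y +20 to -220, x +-57 mm. Square to the stand, its axes equal the stand's. Starts swung about the stud by 0.8 to 1.5 degrees: its drift hole is 2.8 to 5.2 mm off the base's. It slides when the tapered drift is pushed through both holes
- plate_drift_hole (a point): Centre of the plate's drift hole, diameter 13 mm, on the plate's top face (plate x 0, y -200, z 6 mm)
- skyline_panel: Plywood panel like a stepped row of house fronts, 90 mm long (x), 10 mm thick (y); origin: centre of underside. Three steps 30 mm long: 54 mm high at -x, 66 middle, 78 at +x (plus a 6 mm cap). Lowest 10 mm is a narrowed foot, 84 x 6 mm at the bottom. 30 mm of it is in the slot; the middle step stands 36 mm above the base. Starts with its tall end to the front, nearest the robot
- panel_tall_end (a point): Point on the panel's tall end face (panel x +45 mm, 60 mm above its underside)
- rack: Light wooden rack block 50 x 230 x 44 mm, fixed to the table, with a row of five holes along its y: drift hole at y -90, bolt holes (12 mm, 36 deep) at -40, 0, 40, 80 mm. Origin at the centre of its underside
- rack_drift_hole (a point): Mouth of the rack's drift hole, diameter 13 mm, 36 mm deep, on the rack's top face, 44 mm above the table
- drift: Drift pin: wooden handle (diameter 16 to 18, from 4 to 44 mm above the origin), steel collar (diameter 24, 4 mm thick), steel pin below, 33 mm long: diameter 12 for 9 mm, then tapering to 3 mm at the tip. Origin: collar's underside on the axis, z up. Stands upright in the rack, collar on its top; fully down in the stand when the collar lies on the plate. 0.07 kg
- bolt_a: Knurled steel thumb bolt, no thread, all alike (two to four present): knob diameter 16, from 3 to 32 mm above the origin; flange diameter 20 x 3; shank below it diameter 10, 28 mm long, the last 10 tapering to 4 mm. Origin: flange's underside on the axis, z up. Upright in the rack, flange on the rack's top. 0.04 kg. Home when the flange lies on the plate
- bolt_b: Knurled steel thumb bolt, no thread, all alike (two to four present): knob diameter 16, from 3 to 32 mm above the origin; flange diameter 20 x 3; shank below it diameter 10, 28 mm long, the last 10 tapering to 4 mm. Origin: flange's underside on the axis, z up. Upright in the rack, flange on the rack's top. 0.04 kg. Home when the flange lies on the plate
- bolt_c: Knurled steel thumb bolt, no thread, all alike (two to four present): knob diameter 16, from 3 to 32 mm above the origin; flange diameter 20 x 3; shank below it diameter 10, 28 mm long, the last 10 tapering to 4 mm. Origin: flange's underside on the axis, z up. Upright in the rack, flange on the rack's top. 0.04 kg. Home when the flange lies on the plate
- bolt_d: Knurled steel thumb bolt, no thread, all alike (two to four present): knob diameter 16, from 3 to 32 mm above the origin; flange diameter 20 x 3; shank below it diameter 10, 28 mm long, the last 10 tapering to 4 mm. Origin: flange's underside on the axis, z up. Upright in the rack, flange on the rack's top. 0.04 kg. Home when the flange lies on the plate
- facade_1: Facade tile, 29 x 60 x 12 mm (x, y, z), painted plaster house front (one or two of the three are there) lying face up; origin at the centre of its underside
- facade_2: Facade tile, 29 x 66 x 14 mm (x, y, z), painted plaster house front (one or two of the three are there) lying face up; origin at the centre of its underside
- facade_4: Facade tile, 29 x 62 x 12 mm (x, y, z), painted plaster house front (one or two of the three are there) lying face up; origin at the centre of its underside
- amber_jar: Bystander: amber jar with a lid, diameter 57, 65 mm tall, origin at the centre of its underside
Mind the look-alikes: they are no part of the job. What is shaped like the facade_2 but purple or white is not meant.

How it is judged:
By the outcome, as a careful person would: the job done as asked, in the order asked, and still so for the second after the job is handed in, with the robot touching nothing.
Of bolt_a, bolt_b, bolt_c, bolt_d only 2 to 4 are there at a start; the rules pass over those that are not, and their reading is None.
Of facade_1, facade_2, facade_4 only 1 to 2 are there at a start; the rules pass over those that are not, and their reading is None.
At some moment in a run one of facade_1, facade_2, facade_4 may be knocked a few centimetres aside while the robot is not near it.
It also fails if it takes over 210 s, if anything falls off the work surface, if the arm or the gripper's body presses on something with over 40 N, if the wrist force passes 120 N, or if a joint passes its speed limit or range.

## Working session

There is one attempt and no reset: what is moved stays moved. The work goes in short steps, Python scripts to look and compute and a tool call to move; the robot and the scene stay as the last step left them, time stands still between calls to the robot, and variables do not carry over. Pictures are saved under pics/ and viewed, at most 14 in all, crops included, and the job is handed in when it is done.

Besides the shell and the picture viewer there is one more tool, called after "Request:" by a JSON object that holds its "name" and its "arguments", one argument or row to a line. send_rows: Moves the arm, as the interface text tells. Its arguments: {"type":"object","properties":{"series":{"type":"array"}},"required":["series"]}

```bash
ls; mkdir -p pics; python3 - <<'E'
from rig import ctrl, read_camera, camera_model
import cv2
o=ctrl.get_obs(); print({k:o[k] for k in o if k in('time_s','eef_pos','tool_rot','gripper_width','force')})
for n in("side","top","wrist"):
    cv2.imwrite(f"pics/{n}0.png",read_camera(n)); m=camera_model(n); print(n,m)
E
```

```text
pics
{'time_s': 0.0, 'eef_pos': array([ 0.21258351, -0.45181144,  0.20773442]), 'tool_rot': array([ 9.75917030e-01,  2.18139642e-01, -2.39887198e-04, -9.94576637e-04]), 'force': array([0.13045909, 0.04408188, 0.0726988 ]), 'gripper_width': 0.08547890068598211}
side {'K': array([[413.36539617,   0.        , 278.6172816 ],
       [  0.        , 413.36539617, 209.12355824],
       [  0.        ,   0.        ,   1.        ]]), 'D': array([-0.10777831,  0.        ,  0.        ,  0.        ,  0.        ]), 'rvec': array([ 2.17687013, -0.56717334,  0.24684636]), 'tvec': array([-0.47224956,  0.15078752,  1.11930872])}
top {'K': array([[389.65966625,   0.        , 281.23883856],
       [  0.        , 389.65966625, 208.60052189],
       [  0.        ,   0.        ,   1.        ]]), 'D': array([-0.02006396,  0.        ,  0.        ,  0.        ,  0.        ]), 'rvec': array([ 2.13208801, -2.10714472,  0.20110907]), 'tvec': array([-0.10076366,  0.48866612,  1.36846475])}
wrist {'K': array([[362.43187317,   0.        , 279.66002033],
       [  0.        , 362.43187317, 210.06320284],
       [  0.        ,   0.        ,   1.        ]]), 'D': array([-0.09466838,  0.        ,  0.        ,  0.        ,  0.        ]), 'hand_eye': array([[-4.73488109e-04, -9.45703848e-01, -3.25029240e-01,
         8.42268649e-02],
       [ 9.99999874e-01, -5.02529127e-04,  5.40160558e-06,
        -1.04749064e-03],
       [-1.68444979e-04, -3.25029196e-01,  9.45703967e-01,
        -1.65407669e-01],
       [ 0.00000000e+00,  0.00000000e+00,  0.00000000e+00,
         1.00000000e+00]])}
```

View pics/top0.png

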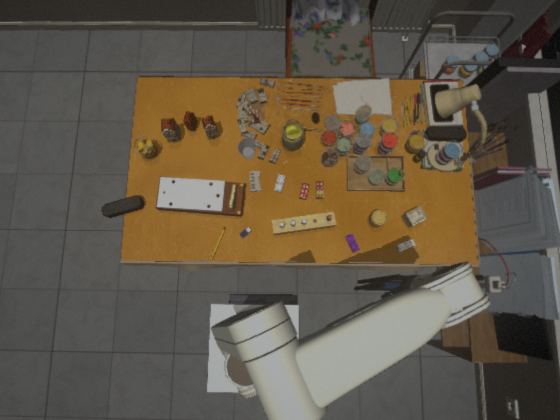

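View pics/side0.png

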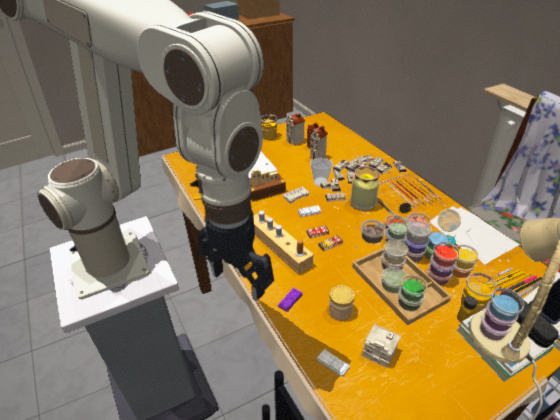

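The top view shows the plate at (190,195), the panel at (234,198), the rack at (303,223), two red tiles at (304,190) and (320,190), and the jar at (378,217). White and purple tiles are decoys. I'll zoom in and set up helpers.

```bash
cat > h.py <<'E'
from rig import ctrl, read_camera, camera_model
import cv2, numpy as np
from scipy.spatial.transform import Rotation as R
def ext(n,obs=None):
    m=camera_model(n)
    if n!='wrist':
        Rm=cv2.Rodrigues(m['rvec'])[0]; return m,Rm,m['tvec']
    T=np.eye(4);T[:3,:3]=R.from_quat(obs['tool_rot']).as_matrix();T[:3,3]=obs['eef_pos']
    C=np.linalg.inv(T@m['hand_eye']); return m,C[:3,:3],C[:3,3]
def px2w(n,pts,z,obs=None):
    m,Rm,t=ext(n,obs)
    u=cv2.undistortPoints(np.array(pts,float).reshape(-1,1,2),m['K'],m['D'])[:,0]
    d=np.c_[u,np.ones(len(u))]@Rm; c=-Rm.T@t
    z=np.broadcast_to(z,len(u))
    return c+d*((z-c[2])/d[:,2])[:,None]
def w2px(n,P,obs=None):
    m,Rm,t=ext(n,obs)
    return cv2.projectPoints(np.array(P,float).reshape(-1,3),cv2.Rodrigues(Rm)[0],t,m['K'],m['D'])[0][:,0]
def st():
    o=ctrl.get_obs();print(round(o['time_s'],2),o['eef_pos'].round(4),o['tool_rot'].round(4),'w',round(o['gripper_width'],4),'F',o['force'].round(1),'gf',o['grip_force']); return o
def rel(o,target,yaw=None):
    """tool-frame shift to reach target world pos; yaw = world angle of tool x axis"""
    M=R.from_quat(o['tool_rot']).as_matrix()
    print('shift',(M.T@(np.array(target)-o['eef_pos'])).round(4),'yaw tool x deg',np.degrees(np.arctan2(M[1,0],M[0,0])).round(2))
E
python3 - <<'E'
from h import *
im=cv2.imread('pics/top0.png')
cv2.imwrite('pics/topc.png',cv2.resize(im[160:260,145:345],(800,400),interpolation=cv2.INTER_CUBIC))
print(px2w('top',[(157,195),(234,198)],.046).round(3))
print(px2w('top',[(303,223)],.044).round(3), px2w('top',[(304,190),(320,190)],.012).round(3),px2w('top',[(378,217)],.065).round(3))
E
```

```text
[[0.536 0.361 0.046]
 [0.527 0.078 0.046]]
[[ 0.438 -0.174  0.044]] [[ 0.569 -0.18   0.012]
 [ 0.57  -0.24   0.012]] [[ 0.46  -0.441  0.065]]
```

View pics/topc.png

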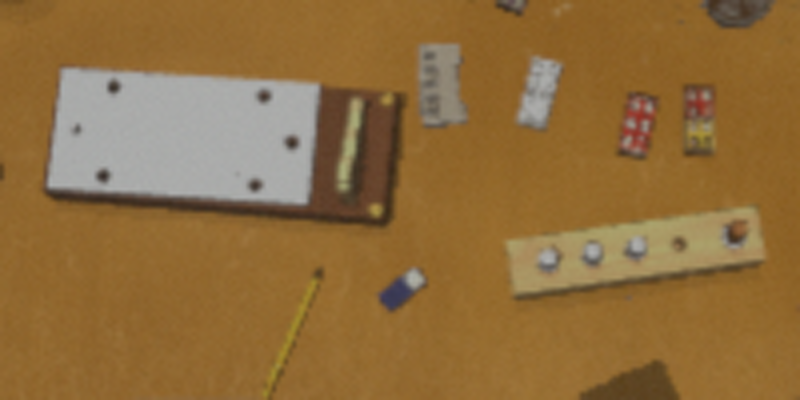

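Three bolts occupy rack holes at crop (548,258), (592,252) and (637,246); one hole is empty at (680,244), and the drift is at (735,235). I'll go over the rack and tiles with the wrist camera.

Request:
{"name": "send_rows", "arguments": {
  "series": [
    {"travel":[0.044,-0.0155,0],"twist":0,"fingers":1},
    {"travel":[0.044,-0.0155,0],"twist":0,"fingers":1},
    {"travel":[0.044,-0.0155,0],"twist":0,"fingers":1},
    {"travel":[0.044,-0.0155,0],"twist":0,"fingers":1},
    {"travel":[0.044,-0.0155,0],"twist":0,"fingers":1},
    {"travel":[0.044,-0.0155,0],"twist":0,"fingers":1},
    {"travel":[0.044,-0.0155,0],"twist":0,"fingers":1},
    {"travel":[0.044,-0.0155,0],"twist":8.4,"fingers":1},
    {"travel":[0,0,0],"twist":8.4,"fingers":1},
    {"travel":[0,0,0],"twist":8.4,"fingers":1}
  ]
}}

```text
time_s: 1.15
eef_pos: [0.4776, -0.1905, 0.2079]
tool_rot: [1.0, 0.003, -0.001, -0.0]
force: [-1.0, 0.3, -0.2]
gripper_width: 0.0853
grip_force: 0.0
```

```bash
python3 - <<'E'
from h import *
o=st(); im=read_camera('wrist'); cv2.imwrite('pics/w1.png',im)
rel(o,o['eef_pos'])
np.save('o1.npy',np.r_[o['eef_pos'],o['tool_rot']])
E
```

```text
1.15 [ 0.4776 -0.1905  0.2079] [ 1.0e+00  2.8e-03 -6.0e-04 -2.0e-04] w 0.0853 F [-1.   0.3 -0.2] gf 0.0
shift [0. 0. 0.] yaw tool x deg 0.32
```

View pics/w1.png

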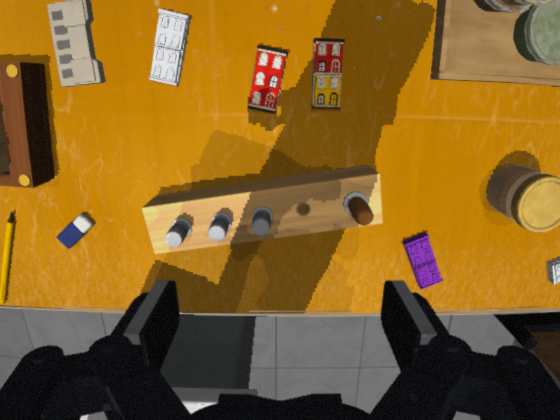

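Rack holes (bolts tops at (175,240), (217,233), (261,226); empty hole (303,209); drift handle top (365,215)), tiles at (267,78) and (327,73), jar lid (540,203).

```bash
python3 - <<'E'
from h import *
a=np.load('o1.npy'); o=dict(eef_pos=a[:3],tool_rot=a[3:])
p=px2w('wrist',[(175,240),(217,233),(261,226),(303,209),(365,215),(357,200)],[.076,.076,.076,.044,.088,.048],o)[:,:2]
print(p.round(4))
y=np.array([80,40,0,-40,-90])/1000.
M=np.c_[y,np.ones(5)];q=p[:5]
cx=np.polyfit(y,q[:,0],1);cy=np.polyfit(y,q[:,1],1)
print('dir',cx[0],cy[0],'yaw',np.degrees(np.arctan2(-cx[0],cy[0])),'c',cx[1],cy[1])
print('fit',np.c_[np.polyval(cx,y),np.polyval(cy,y)].round(4))
t=px2w('wrist',[(267,78),(327,73),(258,46),(287,48),(248,108),(275,112),(313,38),(343,39),(313,107),(342,109)],.013,o);print(t.round(4))
print(px2w('wrist',[(540,203)],.065,o).round(3))
E
```

```text
[[ 0.4301 -0.0953]
 [ 0.4372 -0.1338]
 [ 0.4441 -0.1731]
 [ 0.4492 -0.212 ]
 [ 0.4591 -0.2612]
 [ 0.4598 -0.2625]]
dir -0.16735689843490104 0.9761131380834384 yaw 9.728902464460358 c 0.4436056972641101 -0.17314801773464866
fit [[ 0.4302 -0.0951]
 [ 0.4369 -0.1341]
 [ 0.4436 -0.1731]
 [ 0.4503 -0.2122]
 [ 0.4587 -0.261 ]]
[[ 0.5693 -0.177   0.013 ]
 [ 0.5743 -0.2336  0.013 ]
 [ 0.5979 -0.1688  0.013 ]
 [ 0.5962 -0.1956  0.013 ]
 [ 0.5414 -0.1585  0.013 ]
 [ 0.5377 -0.1846  0.013 ]
 [ 0.6053 -0.2195  0.013 ]
 [ 0.6049 -0.2473  0.013 ]
 [ 0.5427 -0.2213  0.013 ]
 [ 0.5411 -0.2495  0.013 ]]
[[ 0.464 -0.436  0.065]]
```

Request:
{"name": "send_rows", "arguments": {
  "series": [
    {"travel":[-0.0095,0.035,0],"twist":0,"fingers":0},
    {"travel":[-0.0095,0.036,0],"twist":0,"fingers":0},
    {"travel":[0,0,0.05],"twist":0,"fingers":0},
    {"travel":[0,0,0.05],"twist":0,"fingers":0},
    {"travel":[0,0,0.03],"twist":0,"fingers":0},
    {"travel":[0,0,0.0225],"twist":0,"fingers":0},
    {"travel":[0,0,0],"twist":0,"fingers":0}
  ]
}}

```text
time_s: 1.9
eef_pos: [0.4551, -0.2619, 0.0524]
tool_rot: [1.0, 0.005, -0.004, -0.002]
force: [0.1, 0.3, 0.9]
gripper_width: 0.0428
grip_force: 0.0
```

```bash
python3 - <<'E'
from h import *
o=st(); rel(o,[.4588,-.2612,.056]); im=read_camera('wrist'); cv2.imwrite('pics/w2.png',im)
E
```

```text
1.9 [ 0.4551 -0.2619  0.0524] [ 1.      0.0046 -0.0036 -0.0021] w 0.0428 F [0.1 0.3 0.9] gf 0.0
shift [ 0.0037 -0.0006 -0.0036] yaw tool x deg 0.53
```

View pics/w2.png

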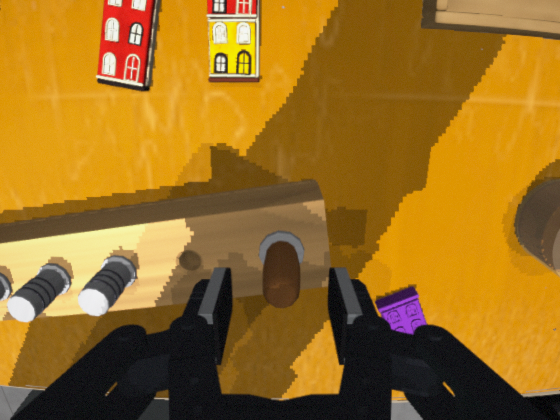

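The drift handle top is at (282,290), collar centre about (281,249), between the fingers.

```bash
python3 - <<'E'
from h import *
o=st(); p=px2w('wrist',[(281,248),(282,290)],[.048,.088],o);print(p.round(4)); rel(o,[p[:,0].mean(),p[:,1].mean(),.056])
E
```

```text
1.95 [ 0.4567 -0.2627  0.0546] [ 1.      0.0045 -0.0019 -0.0011] w 0.0427 F [ 0.7 -0.4  1. ] gf 0.0
[[ 0.4604 -0.2622  0.048 ]
 [ 0.4598 -0.2625  0.088 ]]
shift [ 0.0034 -0.0004 -0.0014] yaw tool x deg 0.51
```

Request:
{"name": "send_rows", "arguments": {
  "series": [
    {"travel":[0.003,0,-0.001],"twist":0,"fingers":0},
    {"travel":[0,0,0],"twist":0,"fingers":-0.8},
    {"travel":[0,0,0],"twist":0,"fingers":-1},
    {"travel":[0,0,0],"twist":0,"fingers":-1},
    {"travel":[0,0,0],"twist":0,"fingers":-1},
    {"travel":[0,0,-0.015],"twist":0,"fingers":-1},
    {"travel":[0,0,-0.025],"twist":0,"fingers":-1},
    {"travel":[0,0,-0.04],"twist":0,"fingers":-1},
    {"travel":[0,-0.02,-0.03],"twist":0,"fingers":-1}
  ]
}}

```text
time_s: 2.85
eef_pos: [0.4614, -0.2448, 0.1687]
tool_rot: [1.0, 0.003, 0.0, 0.001]
force: [0.3, 0.3, -1.3]
gripper_width: 0.0115
grip_force: 58.6
```

```bash
python3 - <<'E'
from h import *
o=st(); rel(o,[.50,.16,.19])
E
```

```text
2.85 [ 0.4614 -0.2448  0.1687] [1.0e+00 2.6e-03 3.0e-04 7.0e-04] w 0.0115 F [ 0.3  0.3 -1.3] gf 58.572844986016435
shift [ 0.0408 -0.4046 -0.0219] yaw tool x deg 0.3
```

Request:
{"name": "send_rows", "arguments": {
  "series": [
    {"travel":[0.004,-0.04,-0.0025],"twist":0,"fingers":-1},
    {"travel":[0.004,-0.045,-0.0025],"twist":0,"fingers":-1},
    {"travel":[0.004,-0.045,-0.0025],"twist":0,"fingers":-1},
    {"travel":[0.004,-0.045,-0.0025],"twist":0,"fingers":-1},
    {"travel":[0.004,-0.045,-0.0025],"twist":0,"fingers":-1},
    {"travel":[0.004,-0.045,-0.0025],"twist":0,"fingers":-1},
    {"travel":[0.004,-0.045,-0.0025],"twist":0,"fingers":-1},
    {"travel":[0.004,-0.045,-0.0025],"twist":0,"fingers":-1},
    {"travel":[0.004,-0.045,0],"twist":0,"fingers":-1},
    {"travel":[0,0,0],"twist":0,"fingers":-1}
  ]
}}

```text
time_s: 3.85
eef_pos: [0.4939, 0.081, 0.1907]
tool_rot: [0.998, 0.061, -0.002, -0.032]
force: [-0.3, -1.2, -0.8]
gripper_width: 0.0112
grip_force: 58.6
```

```bash
python3 - <<'E'
from h import *
o=st(); im=read_camera('wrist'); cv2.imwrite('pics/w3.png',im); np.save('o3.npy',np.r_[o['eef_pos'],o['tool_rot']])
E
```

```text
3.85 [0.4939 0.081  0.1907] [ 0.9976  0.0608 -0.0023 -0.0322] w 0.0112 F [-0.3 -1.2 -0.8] gf 58.6203463583206
```

View pics/w3.png

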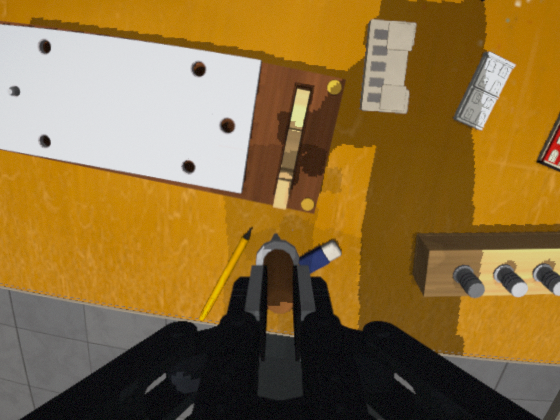

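Picture: plate drift hole (228,125), bolt holes (45,47), (198,69), (45,141), (188,167), stud (14,91); panel in slot about (295,145). Motion lagged and tilted; I'll let it settle and measure.

Request:
{"name": "send_rows", "arguments": {
  "series": [
    {"travel":[0,0,0],"twist":0,"fingers":-1},
    {"travel":[0,0,0],"twist":0,"fingers":-1}
  ]
}}

```text
time_s: 4.1
eef_pos: [0.4934, 0.0784, 0.1905]
tool_rot: [0.998, 0.059, -0.003, -0.032]
force: [-0.3, -0.5, -0.4]
gripper_width: 0.0113
grip_force: 58.6
```

```bash
python3 - <<'E'
from h import *
a=np.load('o3.npy'); o3=dict(eef_pos=a[:3],tool_rot=a[3:])
p=px2w('wrist',[(198,69),(188,167),(228,125),(45,47),(45,141),(14,91)],.046,o3);print(p.round(4))
q=px2w('wrist',[(341,80),(316,212),(265,60)],.04,o3);print(q.round(4))
o=st(); rel(o,p[2])
E
```

```text
[[0.5824 0.1703 0.046 ]
 [0.4985 0.1746 0.046 ]
 [0.5396 0.1415 0.046 ]
 [0.5894 0.3088 0.046 ]
 [0.5061 0.3132 0.046 ]
 [0.5493 0.3429 0.046 ]]
[[0.5876 0.0523 0.04  ]
 [0.4707 0.0554 0.04  ]
 [0.5956 0.1165 0.04  ]]
4.1 [0.4934 0.0784 0.1905] [ 0.9978  0.0585 -0.0027 -0.0316] w 0.0113 F [-0.3 -0.5 -0.4] gf 58.62285557656605
shift [ 0.0535 -0.048   0.1478] yaw tool x deg 6.72
```

```bash
python3 - <<'E'
from h import *
o=ctrl.get_obs();print(o['joints'].round(3),o['joint_velocities'].round(3))
print(R.from_quat(o['tool_rot']).as_matrix().round(4))
E
```

```text
[ 0.116  0.249 -0.033  1.29   0.063  3.141] [-0.004 -0.002  0.002  0.     0.003  0.001]
[[ 0.9931  0.1166 -0.0091]
 [ 0.117  -0.9912  0.0627]
 [-0.0017 -0.0634 -0.998 ]]
```

Joint 6 hit its limit, so yaw must be increased on this side. I'll go to yaw ≈ 90°.

Request:
{"name": "send_rows", "arguments": {
  "series": [
    {"travel":[0,0,0],"twist":-8.4,"fingers":-1},
    {"travel":[0,0,0],"twist":-8.4,"fingers":-1},
    {"travel":[0,0,0],"twist":-8.4,"fingers":-1},
    {"travel":[0,0,0],"twist":-8.4,"fingers":-1},
    {"travel":[0,0,0],"twist":-8.4,"fingers":-1},
    {"travel":[0,0,0],"twist":-8.4,"fingers":-1},
    {"travel":[0,0,0],"twist":-8.4,"fingers":-1},
    {"travel":[0,0,0],"twist":-8.4,"fingers":-1},
    {"travel":[0,0,0],"twist":-8.4,"fingers":-1},
    {"travel":[0,0,0],"twist":-5,"fingers":-1}
  ]
}}

```text
time_s: 5.1
eef_pos: [0.4936, 0.0783, 0.1907]
tool_rot: [0.722, 0.692, 0.019, -0.026]
force: [0.1, -0.3, -0.3]
gripper_width: 0.0117
grip_force: 58.6
```

```bash
python3 - <<'E'
from h import *
o=st(); rel(o,[.54,.07,.17]);print(o['joints'].round(3)); print(R.from_quat(o['tool_rot']).as_matrix()[:,2].round(4))
E
```

```text
5.1 [0.4936 0.0783 0.1907] [ 0.7217  0.6915  0.0187 -0.0257] w 0.0117 F [ 0.1 -0.3 -0.3] gf 58.616702065182835
shift [-0.0076  0.047   0.0197] yaw tool x deg 87.53
[ 0.116  0.249 -0.032  1.29   0.064  1.729]
[-0.0086  0.063  -0.998 ]
```

Tilt (3.6°) stays in the commanded pose. I'll cancel it by touching the opposite joint-6 limit, the mirror case.

Request:
{"name": "send_rows", "arguments": {
  "series": [
    {"travel":[0,0,0],"twist":-8.5,"fingers":-1},
    {"travel":[0,0,0],"twist":-8.5,"fingers":-1},
    {"travel":[0,0,0],"twist":-8.5,"fingers":-1},
    {"travel":[0,0,0],"twist":-8.5,"fingers":-1},
    {"travel":[0,0,0],"twist":-8.5,"fingers":-1},
    {"travel":[0,0,0],"twist":-8.5,"fingers":-1},
    {"travel":[0,0,0],"twist":-8.5,"fingers":-1},
    {"travel":[0,0,0],"twist":-8.5,"fingers":-1},
    {"travel":[0,0,0],"twist":-8.5,"fingers":-1},
    {"travel":[0,0,0],"twist":-8.5,"fingers":-1}
  ]
}}

```text
time_s: 6.1
eef_pos: [0.4936, 0.0783, 0.1907]
tool_rot: [0.064, 0.997, 0.031, -0.006]
force: [0.6, -0.0, -0.6]
gripper_width: 0.0114
grip_force: 58.6
```

Request:
{"name": "send_rows", "arguments": {
  "series": [
    {"travel":[0,0,0],"twist":-8.5,"fingers":-1},
    {"travel":[0,0,0],"twist":-8.5,"fingers":-1},
    {"travel":[0,0,0],"twist":-8.5,"fingers":-1},
    {"travel":[0,0,0],"twist":-8.5,"fingers":-1},
    {"travel":[0,0,0],"twist":-8.5,"fingers":-1},
    {"travel":[0,0,0],"twist":-8.5,"fingers":-1},
    {"travel":[0,0,0],"twist":-8.5,"fingers":-1},
    {"travel":[0,0,0],"twist":-8.5,"fingers":-1},
    {"travel":[0,0,0],"twist":-8.5,"fingers":-1},
    {"travel":[0,0,0],"twist":-8.5,"fingers":-1}
  ]
}}

```text
time_s: 7.1
eef_pos: [0.4936, 0.0783, 0.1907]
tool_rot: [-0.627, 0.779, 0.027, 0.016]
force: [0.1, -0.1, 0.2]
gripper_width: 0.0115
grip_force: 58.6
```

Request:
{"name": "send_rows", "arguments": {
  "series": [
    {"travel":[0,0,0],"twist":-8.5,"fingers":-1},
    {"travel":[0,0,0],"twist":-8.5,"fingers":-1},
    {"travel":[0,0,0],"twist":-8.5,"fingers":-1},
    {"travel":[0,0,0],"twist":-8.5,"fingers":-1},
    {"travel":[0,0,0],"twist":-8.5,"fingers":-1},
    {"travel":[0,0,0],"twist":-8.5,"fingers":-1},
    {"travel":[0,0,0],"twist":-8.5,"fingers":-1},
    {"travel":[0,0,0],"twist":-8.5,"fingers":-1},
    {"travel":[0,0,0],"twist":-8.5,"fingers":-1},
    {"travel":[0,0,0],"twist":-8.5,"fingers":-1}
  ]
}}

```text
time_s: 8.1
eef_pos: [0.4936, 0.0783, 0.1907]
tool_rot: [0.988, -0.151, -0.009, -0.03]
force: [-0.7, 0.6, -0.9]
gripper_width: 0.0114
grip_force: 58.6
```

Request:
{"name": "send_rows", "arguments": {
  "series": [
    {"travel":[0,0,0],"twist":-8.5,"fingers":-1},
    {"travel":[0,0,0],"twist":-8.5,"fingers":-1},
    {"travel":[0,0,0],"twist":-7,"fingers":-1},
    {"travel":[0,0,0],"twist":-5,"fingers":-1},
    {"travel":[0,0,0],"twist":0,"fingers":-1}
  ]
}}

```text
time_s: 8.6
eef_pos: [0.4899, 0.1003, 0.1907]
tool_rot: [0.996, 0.085, -0.0, -0.024]
force: [0.3, -0.1, -0.5]
gripper_width: 0.0112
grip_force: 58.7
```

```bash
cat > s.py <<'E'
from h import *
o=st(); rel(o,o['eef_pos']);print('j',o['joints'].round(3),'z',R.from_quat(o['tool_rot']).as_matrix()[:,2].round(4))
E
python3 s.py
```

```text
8.6 [0.4899 0.1003 0.1907] [ 9.961e-01  8.500e-02 -2.000e-04 -2.380e-02] w 0.0112 F [ 0.3 -0.1 -0.5] gf 58.67492258936181
shift [0. 0. 0.] yaw tool x deg 9.75
j [ 0.171  0.246 -0.036  1.285  0.047 -3.141] z [-0.0044  0.0474 -0.9989]
```

Request:
{"name": "send_rows", "arguments": {
  "series": [
    {"travel":[0,0.03,0],"twist":0,"fingers":-1},
    {"travel":[0,0.03,0],"twist":0,"fingers":-1},
    {"travel":[0,0.03,0],"twist":0,"fingers":-1},
    {"travel":[0,0,0],"twist":0,"fingers":-1}
  ]
}}

```text
time_s: 9.0
eef_pos: [0.4981, 0.0532, 0.1874]
tool_rot: [0.999, 0.05, 0.001, -0.005]
force: [-0.2, -1.1, -0.8]
gripper_width: 0.0111
grip_force: 58.7
```

```bash
python3 s.py
```

```text
9.0 [0.4981 0.0532 0.1874] [ 0.9988  0.0497  0.0014 -0.0046] w 0.0111 F [-0.2 -1.1 -0.8] gf 58.67297102963221
shift [0. 0. 0.] yaw tool x deg 5.7
j [ 0.1    0.25  -0.039  1.279  0.009 -3.141] z [ 0.0023  0.0093 -1.    ]
```

Request:
{"name": "send_rows", "arguments": {
  "series": [
    {"travel":[0,0.022,0],"twist":0,"fingers":-1},
    {"travel":[0,0,0],"twist":0,"fingers":-1}
  ]
}}

```text
time_s: 9.2
eef_pos: [0.4994, 0.0437, 0.1874]
tool_rot: [0.999, 0.043, 0.002, -0.0]
force: [0.1, -0.7, -0.6]
gripper_width: 0.0112
grip_force: 58.7
```

```bash
python3 s.py
```

```text
9.2 [0.4994 0.0437 0.1874] [ 9.991e-01  4.300e-02  1.800e-03 -3.000e-04] w 0.0112 F [ 0.1 -0.7 -0.6] gf 58.67350080288361
shift [0. 0. 0.] yaw tool x deg 4.92
j [ 8.700e-02  2.500e-01 -3.800e-02  1.279e+00  1.000e-03 -3.141e+00] z [ 3.5e-03  8.0e-04 -1.0e+00]
```

Request:
{"name": "send_rows", "arguments": {
  "series": [
    {"travel":[0,0,0],"twist":8.5,"fingers":-1},
    {"travel":[0,0,0],"twist":8.5,"fingers":-1},
    {"travel":[0,0,0],"twist":8.5,"fingers":-1},
    {"travel":[0,0,0],"twist":8.5,"fingers":-1},
    {"travel":[0,0,0],"twist":8.5,"fingers":-1},
    {"travel":[0,0,0],"twist":8.5,"fingers":-1},
    {"travel":[0,0,0],"twist":8.5,"fingers":-1},
    {"travel":[0,0,0],"twist":8.5,"fingers":-1},
    {"travel":[0,0,0],"twist":8.5,"fingers":-1},
    {"travel":[0,0,0],"twist":8.5,"fingers":-1}
  ]
}}

```text
time_s: 10.2
eef_pos: [0.4992, 0.0451, 0.1874]
tool_rot: [0.764, -0.645, 0.001, -0.002]
force: [0.4, -0.4, -0.6]
gripper_width: 0.0111
grip_force: 58.7
```

```bash
python3 s.py; python3 -c "
from h import *
rel(ctrl.get_obs(),[.54,.215,.16])"
```

```text
10.2 [0.4992 0.0451 0.1874] [ 0.7644 -0.6447  0.0008 -0.0018] w 0.0111 F [ 0.4 -0.4 -0.6] gf 58.68096797252463
shift [0. 0. 0.] yaw tool x deg -80.29
j [ 8.900e-02  2.500e-01 -3.800e-02  1.279e+00  1.000e-03 -1.651e+00] z [ 0.0036  0.0016 -1.    ]
shift [-0.1606 -0.0687  0.0278] yaw tool x deg -80.29
```

Request:
{"name": "send_rows", "arguments": {
  "series": [
    {"travel":[-0.035,-0.0155,0],"twist":0,"fingers":-1},
    {"travel":[-0.042,-0.0175,0.0],"twist":0,"fingers":-1},
    {"travel":[-0.042,-0.0175,0.01],"twist":0,"fingers":-1},
    {"travel":[-0.042,-0.0175,0.017],"twist":0,"fingers":-1},
    {"travel":[0,0,0],"twist":6,"fingers":-1},
    {"travel":[0,0,0],"twist":5.7,"fingers":-1},
    {"travel":[0,0,0],"twist":0,"fingers":-1},
    {"travel":[0,0,0],"twist":0,"fingers":-1}
  ]
}}

```text
time_s: 11.0
eef_pos: [0.5381, 0.2154, 0.1607]
tool_rot: [-0.698, 0.717, -0.001, 0.002]
force: [0.3, -0.2, -1.6]
gripper_width: 0.0113
grip_force: 58.7
```

```bash
python3 s.py; python3 - <<'E'
from h import *
o=ctrl.get_obs(); im=read_camera('wrist'); cv2.imwrite('pics/w4.png',im); np.save('o4.npy',np.r_[o['eef_pos'],o['tool_rot']])
E
```

```text
11.0 [0.5381 0.2154 0.1607] [-6.976e-01  7.165e-01 -7.000e-04  1.700e-03] w 0.0113 F [ 0.3 -0.2 -1.6] gf 58.73447063993126
shift [0. 0. 0.] yaw tool x deg -91.54
j [ 0.381  0.418  0.131  1.28   0.    -1.163] z [ 0.0034  0.0014 -1.    ]
```

View pics/w4.png

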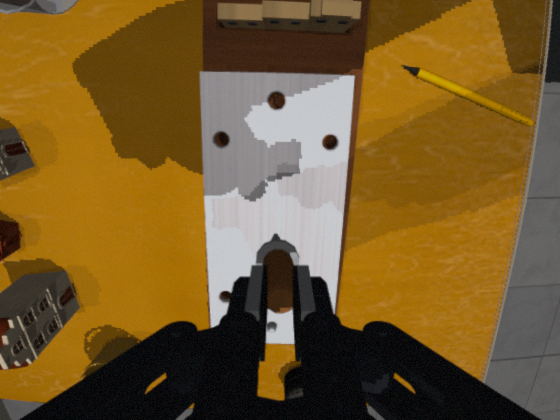

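Plate drift hole at (277,100), bolt holes (222,138) and (330,142), and base edges at columns ~203 and ~365 near row 40. I'll refine these numerically.

```bash
cat > fit.py <<'E'
from h import *
def centroid(im,c,r=9):
    g=cv2.cvtColor(im,cv2.COLOR_BGR2GRAY).astype(float)
    x,y=c;w=g[y-r:y+r+1,x-r:x+r+1]; th=(w.min()+np.median(w))/2
    m=np.clip(th-w,0,None); yy,xx=np.mgrid[-r:r+1,-r:r+1]
    return x+(m*xx).sum()/m.sum(), y+(m*yy).sum()/m.sum()
def kabsch2(A,B):
    a=A-A.mean(0);b=B-B.mean(0);th=np.arctan2((a[:,0]*b[:,1]-a[:,1]*b[:,0]).sum(),(a*b).sum())
    Rm=np.array([[np.cos(th),-np.sin(th)],[np.sin(th),np.cos(th)]]);return th,Rm,B.mean(0)-Rm@A.mean(0)
E
python3 - <<'E'
from fit import *
a=np.load('o4.npy'); o=dict(eef_pos=a[:3],tool_rot=a[3:]); im=cv2.imread('pics/w4.png')
c=[centroid(im,p,8) for p in[(277,100),(222,138),(330,142)]];print(np.round(c,1))
B=px2w('wrist',c,.046,o)[:,:2]; A=np.array([[0,-.2],[.042,-.17],[-.042,-.17]]);print(B.round(4))
th,Rm,t=kabsch2(A,B);print('plate yaw',np.degrees(th),'stud',t,'res',((A@Rm.T+t)-B).round(4))
a3=np.load('o3.npy'); o3=dict(eef_pos=a3[:3],tool_rot=a3[3:]); im3=cv2.imread('pics/w3.png')
c3=[centroid(im3,p,7) for p in[(228,125),(198,69),(188,167),(45,47),(45,141)]]
B3=px2w('wrist',c3,.046,o3)[:,:2];A3=np.array([[0,-.2],[.042,-.17],[-.042,-.17],[.042,-.03],[-.042,-.03]])
th3,R3,t3=kabsch2(A3,B3);print('plate3 yaw',np.degrees(th3),'stud',t3,'res',((A3@R3.T+t3)-B3).round(4))
g=cv2.GaussianBlur(cv2.cvtColor(im,cv2.COLOR_BGR2HSV),(3,3),0)[...,2].astype(int)
b=im.astype(int)
for r in(5,15,40,50,60):
    for lo,hi in((190,215),(350,380)):
        s=b[r,lo:hi].sum(1); d=np.diff(s); print(r,lo+np.argmax(abs(d))+.5,d[np.argmax(abs(d))],end=' | ')
    print()
E
```

```text
[[275.3 100.5]
 [222.6 138.1]
 [330.9 143. ]]
[[0.5397 0.1425]
 [0.5811 0.1693]
 [0.4978 0.1754]]
plate yaw -3.505427958695269 stud [0.55055991 0.34207298] res [[-0.0014 -0.0001]
 [ 0.001   0.0005]
 [ 0.0004 -0.0005]]
plate3 yaw -3.431956909938268 stud [0.54924122 0.33976235] res [[ 0.0004 -0.0021]
 [ 0.0007 -0.0002]
 [-0.0013 -0.0001]
 [ 0.0006  0.0011]
 [-0.0004  0.0013]]
5 202.5 -37 | 5 360.5 -123 | 
15 201.5 -39 | 15 359.5 -108 | 
40 201.5 -27 | 40 371.5 31 | 
50 202.5 -54 | 50 368.5 80 | 
60 202.5 -49 | 60 363.5 108 |
```

```bash
python3 - <<'E'
import cv2
im=cv2.imread('pics/w4.png')[0:160,190:390]
cv2.imwrite('pics/w4c.png',cv2.convertScaleAbs(cv2.resize(im,(750,600),interpolation=cv2.INTER_CUBIC),alpha=1.4,beta=20))
E
```

```text
(no output)
```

View pics/w4c.png

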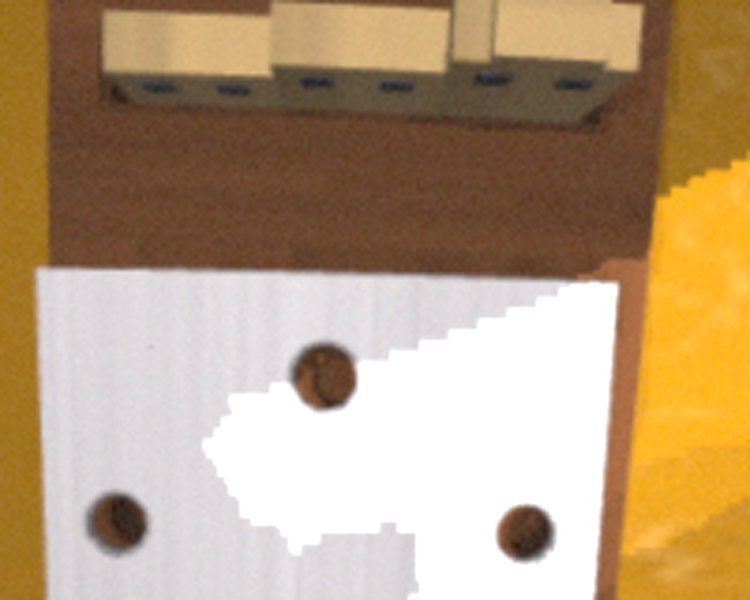

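Crop shows the plate shifted to +x (image left) relative to the base, with the base hole's dark crescent on the right of the plate drift hole, left rim at crop (316,378).

```bash
python3 - <<'E'
from fit import *
a=np.load('o4.npy'); o=dict(eef_pos=a[:3],tool_rot=a[3:])
f=lambda L,z: px2w('wrist',[(190+x/3.75,y/3.75) for x,y in L],z,o)[:,:2]
print('rim',f([(316,378)],.04))
L=f([(49,60),(50,250)],.04);Rr=f([(668,60),(655,190),(646,260)],.04);print(L.round(4),Rr.round(4))
print('plate corners',f([(38,268),(618,285)],.046).round(4))
print('slot ends',f([(112,98),(598,127)],.04).round(4))
# stand: stud average, point at y row: centre of edges
stud=np.array([.5500,.3410])
for y in (.10,.11):
    xl=np.interp(y,sorted(L[:,1]),L[np.argsort(L[:,1]),0]); p=np.polyfit(Rr[:,1],Rr[:,0],1); xr=np.polyval(p,y)
    c=(xl+xr)/2; print('y',y,'c',c,'w',xl-xr,'yaw',-np.degrees(np.arctan2(stud[0]-c,stud[1]-y)))
E
```

```text
rim [[0.54059939 0.14294488]]
[[0.5904 0.0807]
 [0.5929 0.1162]] [[0.4706 0.0838]
 [0.4726 0.108 ]
 [0.474  0.1213]]
plate corners [[0.5943 0.1198]
 [0.4807 0.1262]]
slot ends [[0.5786 0.0883]
 [0.4841 0.0961]]
y 0.1 c 0.5318627435890816 w 0.11975100485813012 yaw -4.303871207942427
y 0.11 c 0.5326573213727999 w 0.11955336335200883 yaw -4.293513671772305
```

```bash
python3 - <<'E'
from fit import *
a=np.load('o4.npy'); o=dict(eef_pos=a[:3],tool_rot=a[3:])
im=cv2.imread('pics/w4.png')
print(px2w('wrist',[(275,236),(277,248)],[.116,.149],o).round(4), o['eef_pos'])
cv2.imwrite('pics/w4d.png',cv2.resize(im[220:330,220:340],(720,660)[:2] if 0 else (600,550),interpolation=cv2.INTER_CUBIC))
rel(o,[.5345,.142,.100])
E
```

```text
[[0.5414 0.2222 0.116 ]
 [0.5397 0.2152 0.149 ]] [0.53813764 0.21540107 0.16073891]
shift [0.0736 0.0019 0.0606] yaw tool x deg -91.54
```

View pics/w4d.png

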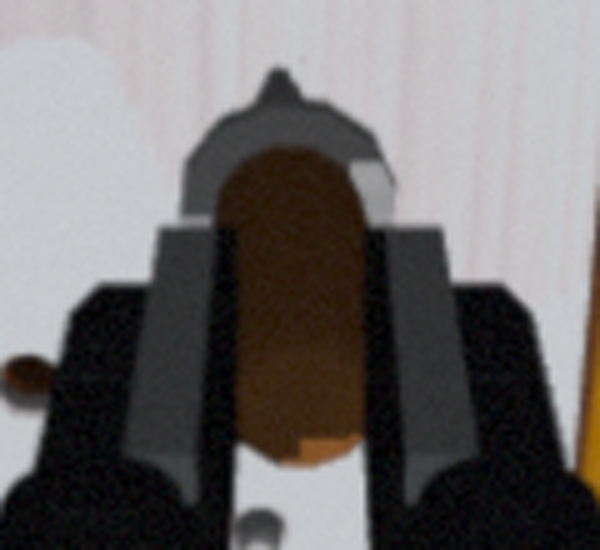

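```bash
python3 - <<'E'
from fit import *
a=np.load('o4.npy'); o=dict(eef_pos=a[:3],tool_rot=a[3:])
e=o['eef_pos']; T=R.from_quat(o['tool_rot']).as_matrix()
P=lambda x,y,z: e+T@np.array([x,y,z])
names={'tip':(0,0,.0445),'collar top c':(0,0,.0075),'collar top far':(.012,0,.0075),'collar bot far':(.012,0,.0115),'collar L':(0,-.012,.0075),'collar R':(0,.012,.0075),'handletop near':(-.0085,0,-.0325),'handle top c':(0,0,-.0325),'handle base far':(.008,0,.0075)}
for k,v in names.items(): print(k,w2px('wrist',[P(*v)],o).round(1), 'crop',((w2px('wrist',[P(*v)],o)-220)*5).round(0))
E
```

```text
tip [[279.7 226.1]] crop [[299.  30.]]
collar top c [[279.8 251.7]] crop [[299. 159.]]
collar top far [[279.8 230.5]] crop [[299.  53.]]
collar bot far [[279.8 227.7]] crop [[299.  38.]]
collar L [[257.  251.7]] crop [[185. 159.]]
collar R [[302.7 251.7]] crop [[413. 158.]]
handletop near [[280.  309.5]] crop [[300. 447.]]
handle top c [[280.  292.4]] crop [[300. 362.]]
handle base far [[279.8 237.7]] crop [[299.  88.]]
```

Request:
{"name": "send_rows", "arguments": {
  "series": [
    {"travel":[0.025,0.0012,0.0],"twist":0,"fingers":-1},
    {"travel":[0.025,0.0012,0.02],"twist":1.5,"fingers":-1},
    {"travel":[0,0,0.025],"twist":1.5,"fingers":-1},
    {"travel":[0,0,0.015],"twist":0,"fingers":-1},
    {"travel":[0,0,0],"twist":0,"fingers":-1},
    {"travel":[0,0,0],"twist":0,"fingers":-1},
    {"travel":[0,0,0],"twist":0,"fingers":-1}
  ]
}}

```text
time_s: 11.75
eef_pos: [0.5356, 0.1657, 0.1021]
tool_rot: [-0.678, 0.735, -0.001, 0.003]
force: [0.4, -0.3, 0.1]
gripper_width: 0.0114
grip_force: 58.7
```

```bash
python3 s.py; python3 - <<'E'
from h import *
o=ctrl.get_obs(); im=read_camera('wrist'); cv2.imwrite('pics/w5.png',im); np.save('o5.npy',np.r_[o['eef_pos'],o['tool_rot']])
cv2.imwrite('pics/w5c.png',cv2.resize(im[150:300,180:380],(800,600),interpolation=cv2.INTER_CUBIC))
E
```

```text
11.75 [0.5356 0.1657 0.1021] [-0.6779  0.7352 -0.0012  0.0029] w 0.0114 F [ 0.4 -0.3  0.1] gf 58.73510392838398
shift [0. 0. 0.] yaw tool x deg -94.64
j [ 0.3    0.42  -0.025  1.119  0.    -1.19 ] z [ 0.0059  0.0022 -1.    ]
```

View pics/w5c.png

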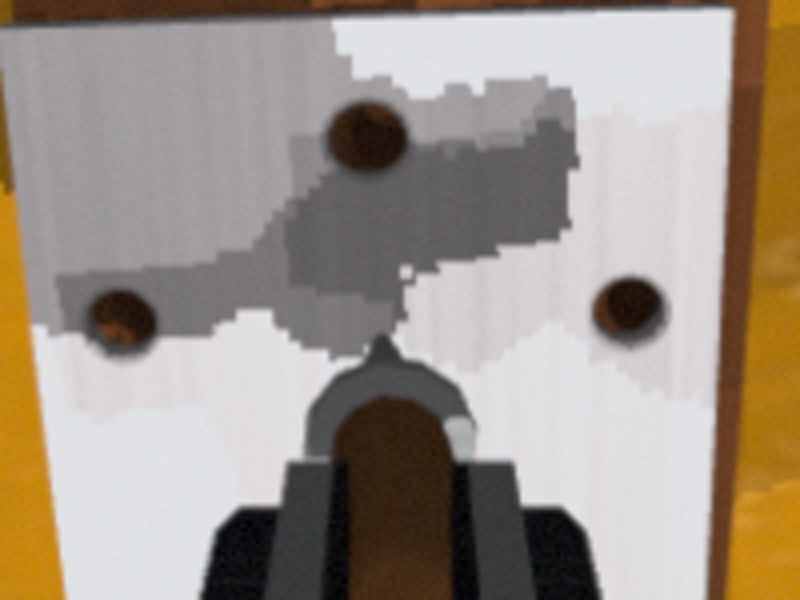

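Pin tip at crop (383,338); plate drift hole at crop (368,135), bolt holes at (122,320) and (630,305).

```bash
python3 - <<'E'
from fit import *
a=np.load('o5.npy'); o=dict(eef_pos=a[:3],tool_rot=a[3:])
f=lambda L,z: px2w('wrist',[(180+x/4,150+y/4) for x,y in L],z,o)
tip=f([(383,338)]*2,[.0576,.062]); h=f([(368,135),(122,320),(630,305)],.046);print(tip.round(4),h.round(4))
A=np.array([[0,-.2],[.042,-.17],[-.042,-.17]]);th,Rm,t=kabsch2(A,h[:,:2]);print(np.degrees(th),t,((A@Rm.T+t)-h[:,:2]).round(4))
print(o['eef_pos'])
T=R.from_quat(o['tool_rot']).as_matrix()
e=f([(6,180),(735,200),(767,60)],.04);print('base edge',e.round(4))
E
```

```text
[[0.5387 0.1713 0.0576]
 [0.5385 0.1694 0.062 ]] [[0.5387 0.1415 0.046 ]
 [0.5821 0.1695 0.046 ]
 [0.4984 0.1736 0.046 ]]
-2.7555713419936696 [0.54839325 0.34130655] [[ 0.      0.0001]
 [ 0.0001 -0.0001]
 [-0.0001 -0.    ]]
[0.53560273 0.16574218 0.10206039]
base edge [[0.5992 0.1457 0.04  ]
 [0.4797 0.1588 0.04  ]
 [0.4743 0.1357 0.04  ]]
```

Request:
{"name": "send_rows", "arguments": {
  "series": [
    {"travel":[0.0145,0.0003,0],"twist":0,"fingers":-1},
    {"travel":[0.0145,0.0002,0],"twist":0,"fingers":-1},
    {"travel":[0,0,0],"twist":0,"fingers":-1},
    {"travel":[0,0,0.01],"twist":0,"fingers":-1},
    {"travel":[0,0,0.008],"twist":0,"fingers":-1},
    {"travel":[0,0,0.0],"twist":0,"fingers":-1}
  ]
}}

```text
time_s: 12.4
eef_pos: [0.5312, 0.1365, 0.0809]
tool_rot: [-0.678, 0.735, -0.0, 0.001]
force: [1.1, 0.6, -1.3]
gripper_width: 0.0111
grip_force: 58.9
```

```bash
python3 s.py
```

```text
12.4 [0.5312 0.1365 0.0809] [-6.778e-01  7.352e-01 -3.000e-04  9.000e-04] w 0.0111 F [ 1.1  0.6 -1.3] gf 58.8813320902409
shift [0. 0. 0.] yaw tool x deg -94.66
j [ 0.251  0.42  -0.085  1.064  0.    -1.238] z [ 1.7e-03  8.0e-04 -1.0e+00]
```

Request:
{"name": "send_rows", "arguments": {
  "series": [
    {"travel":[0,-0.001,0.004],"twist":0,"fingers":-1},
    {"travel":[0,0,0.005],"twist":0,"fingers":-1},
    {"travel":[0,0,0.005],"twist":0,"fingers":-1},
    {"travel":[0,0,0.0],"twist":0,"fingers":-1}
  ]
}}

```text
time_s: 12.8
eef_pos: [0.5325, 0.1365, 0.0678]
tool_rot: [-0.678, 0.735, -0.0, 0.001]
force: [1.6, -0.1, -1.6]
gripper_width: 0.0115
grip_force: 58.8
```

```bash
python3 s.py
```

```text
12.8 [0.5325 0.1365 0.0678] [-6.778e-01  7.352e-01 -5.000e-04  1.300e-03] w 0.0115 F [ 1.6 -0.1 -1.6] gf 58.81247918237932
shift [0. 0. 0.] yaw tool x deg -94.65
j [ 0.251  0.435 -0.1    1.033  0.    -1.239] z [ 0.0025  0.0011 -1.    ]
```

Request:
{"name": "send_rows", "arguments": {
  "series": [
    {"travel":[0,0,0.003],"twist":0,"fingers":-1},
    {"travel":[0,0,0.003],"twist":0,"fingers":-1},
    {"travel":[0,0,0.003],"twist":0,"fingers":-1},
    {"travel":[0,0,0.0],"twist":0,"fingers":-1}
  ]
}}

```text
time_s: 13.2
eef_pos: [0.5335, 0.1367, 0.0603]
tool_rot: [-0.678, 0.735, -0.001, 0.002]
force: [0.7, -0.7, 4.7]
gripper_width: 0.0112
grip_force: 59.5
```

```bash
python3 s.py
```

```text
13.2 [0.5335 0.1367 0.0603] [-0.6778  0.7353 -0.001   0.0024] w 0.0112 F [ 0.7 -0.7  4.7] gf 59.486976882617455
shift [0. 0. 0.] yaw tool x deg -94.66
j [ 0.251  0.442 -0.11   1.013  0.    -1.239] z [ 0.005   0.0018 -1.    ]
```

Request:
{"name": "send_rows", "arguments": {
  "series": [
    {"travel":[0,0,0.002],"twist":0,"fingers":-1},
    {"travel":[0,0,0.002],"twist":0,"fingers":-1},
    {"travel":[0,0,0.0],"twist":0,"fingers":-1}
  ]
}}

```text
time_s: 13.5
eef_pos: [0.5348, 0.1373, 0.0593]
tool_rot: [-0.678, 0.735, -0.002, 0.004]
force: [-3.7, -1.1, 17.8]
gripper_width: 0.0114
grip_force: 62.0
```

```bash
python3 s.py
```

```text
13.5 [0.5348 0.1373 0.0593] [-0.6778  0.7352 -0.0017  0.0043] w 0.0114 F [-3.7 -1.1 17.8] gf 61.981743227370316
shift [0. 0. 0.] yaw tool x deg -94.66
j [ 2.510e-01  4.430e-01 -1.130e-01  1.006e+00  1.000e-03 -1.239e+00] z [ 0.0087  0.0033 -1.    ]
```

Request:
{"name": "send_rows", "arguments": {
  "series": [
    {"travel":[0,0.001,0.001],"twist":0,"fingers":-1},
    {"travel":[0,0.001,0.001],"twist":0,"fingers":-1},
    {"travel":[0,0,0.0],"twist":0,"fingers":-1}
  ]
}}

```text
time_s: 13.8
eef_pos: [0.5346, 0.1376, 0.059]
tool_rot: [-0.678, 0.735, -0.003, 0.006]
force: [-2.7, -0.6, 23.7]
gripper_width: 0.0111
grip_force: 62.9
```

```bash
python3 s.py
```

```text
13.8 [0.5346 0.1376 0.059 ] [-0.6777  0.7353 -0.003   0.0061] w 0.0111 F [-2.7 -0.6 23.7] gf 62.91906807789928
shift [0. 0. 0.] yaw tool x deg -94.66
j [ 2.520e-01  4.400e-01 -1.190e-01  9.990e-01  1.000e-03 -1.238e+00] z [ 0.013   0.0039 -0.9999]
```

Request:
{"name": "send_rows", "arguments": {
  "series": [
    {"travel":[0,0,-0.002],"twist":0,"fingers":-0.3},
    {"travel":[0,0,0],"twist":0,"fingers":-0.3},
    {"travel":[0,0,0],"twist":0,"fingers":-0.3},
    {"travel":[0,0,-0.015],"twist":0,"fingers":-0.3},
    {"travel":[0,0,-0.03],"twist":0,"fingers":-0.3},
    {"travel":[-0.004,0,-0.015],"twist":0,"fingers":-1},
    {"travel":[0,0,0],"twist":0,"fingers":-1},
    {"travel":[0,0,0],"twist":0,"fingers":-1},
    {"travel":[0,0,0],"twist":0,"fingers":-1}
  ]
}}

```text
time_s: 14.7
eef_pos: [0.5297, 0.1402, 0.1138]
tool_rot: [-0.678, 0.735, 0.0, 0.0]
force: [0.0, 0.2, 0.3]
gripper_width: 0.0001
grip_force: 0.0
```

```bash
python3 s.py; python3 - <<'E'
from h import *
im=read_camera('wrist'); cv2.imwrite('pics/w6.png',im)
cv2.imwrite('pics/w6c.png',cv2.resize(im[150:360,160:400],(686,600),interpolation=cv2.INTER_CUBIC))
E
```

```text
14.7 [0.5297 0.1402 0.1138] [-6.778e-01  7.353e-01  1.000e-04  2.000e-04] w 0.0001 F [0.  0.2 0.3] gf 0.0
shift [0. 0. 0.] yaw tool x deg -94.66
j [ 0.259  0.392 -0.036  1.142  0.    -1.231] z [ 1.e-04  5.e-04 -1.e+00]
```

View pics/w6c.png

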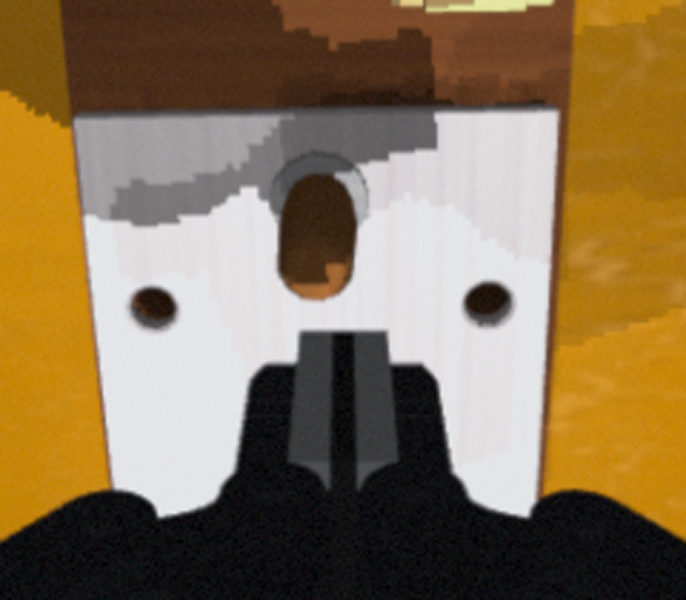

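The drift stands upright, collar looking flat on the plate (crop (320,205)); plate margins are now even. Bolt holes are at crop (153,307) and (489,303).

```bash
python3 - <<'E'
from fit import *
o=ctrl.get_obs(); im=cv2.imread('pics/w6.png')
s=2.857; f=lambda L: [(160+x/s,150+y/s) for x,y in L]
c=[centroid(im,(int(round(x)),int(round(y))),9) for x,y in f([(153,307),(489,303)])];print(np.round(c,1),f([(153,307),(489,303)]))
h=px2w('wrist',f([(153,307),(489,303)]),.046,o)[:,:2];print(h.round(4))
d=h[0]-h[1];th=np.arctan2(d[1],d[0]);print('yaw',np.degrees(th),'len',np.hypot(*d))
Rm=np.array([[np.cos(th),-np.sin(th)],[np.sin(th),np.cos(th)]]);O=h.mean(0)-Rm@[0,-.07]
for n,q in dict(h0=(-.042,.07),h1=(.042,.07),h2=(-.042,-.07),h3=(.042,-.07),drift=(0,-.1),slot=(0,-.1575),O=(0,0)).items(): print(n,(O+Rm@np.array(q)).round(4))
print('handle top',px2w('wrist',f([(318,282)]),.09,o).round(4),'collar',px2w('wrist',f([(320,196)]),.05,o).round(4)); rel(o,[*(O+Rm@[0,-.1]),.1])
E
```

```text
[[214.  256. ]
 [330.  254.4]] [(213.5526776338817, 257.4553727686384), (331.15855792789637, 256.05530276513826)]
[[0.5795 0.1695]
 [0.4957 0.1753]]
yaw -3.943170725407254 len 0.08400343272483092
h0 [0.5053 0.3149]
h1 [0.5891 0.3092]
h2 [0.4957 0.1753]
h3 [0.5795 0.1695]
drift [0.5355 0.1425]
slot [0.5316 0.0851]
O [0.5424 0.2422]
handle top [[0.535  0.1457 0.09  ]] collar [[0.535 0.142 0.05 ]]
shift [-0.0027 -0.0056  0.0138] yaw tool x deg -94.66
```

Request:
{"name": "send_rows", "arguments": {
  "series": [
    {"travel":[-0.004,-0.0055,0],"twist":0,"fingers":-1},
    {"travel":[0,0,0.01],"twist":0,"fingers":-1},
    {"travel":[0,0,0.008],"twist":0,"fingers":-1},
    {"travel":[0,0,0.005],"twist":0,"fingers":-1},
    {"travel":[0,0,0.003],"twist":0,"fingers":-1},
    {"travel":[0,0,0.0],"twist":0,"fingers":-1}
  ]
}}

```text
time_s: 15.35
eef_pos: [0.5363, 0.1441, 0.0888]
tool_rot: [-0.678, 0.735, -0.0, 0.001]
force: [-1.1, 0.1, -0.2]
gripper_width: -0.0003
grip_force: 0.0
```

```bash
python3 s.py
```

```text
15.35 [0.5363 0.1441 0.0888] [-6.778e-01  7.353e-01 -3.000e-04  1.100e-03] w -0.0003 F [-1.1  0.1 -0.2] gf 0.0
shift [0. 0. 0.] yaw tool x deg -94.66
j [ 0.262  0.425 -0.055  1.089  0.    -1.227] z [ 0.002  0.001 -1.   ]
```

Request:
{"name": "send_rows", "arguments": {
  "series": [
    {"travel":[0,0,0.002],"twist":0,"fingers":-1},
    {"travel":[0,0,0.002],"twist":0,"fingers":-1},
    {"travel":[0,0,0.002],"twist":0,"fingers":-1},
    {"travel":[0,0,0.0],"twist":0,"fingers":-1}
  ]
}}

```text
time_s: 15.75
eef_pos: [0.5367, 0.1442, 0.0835]
tool_rot: [-0.678, 0.735, -0.001, 0.002]
force: [-0.2, 0.2, 0.5]
gripper_width: -0.0002
grip_force: 0.0
```

```bash
python3 s.py
```

```text
15.75 [0.5367 0.1442 0.0835] [-6.778e-01  7.353e-01 -6.000e-04  1.600e-03] w -0.0002 F [-0.2  0.2  0.5] gf 0.0
shift [0. 0. 0.] yaw tool x deg -94.66
j [ 0.262  0.43  -0.063  1.075  0.    -1.227] z [ 0.0032  0.0013 -1.    ]
```

Request:
{"name": "send_rows", "arguments": {
  "series": [
    {"travel":[0,0,0.002],"twist":0,"fingers":-1},
    {"travel":[0,0,0.002],"twist":0,"fingers":-1},
    {"travel":[0,0,0.002],"twist":0,"fingers":-1},
    {"travel":[0,0,0.0],"twist":0,"fingers":-1}
  ]
}}

```text
time_s: 16.15
eef_pos: [0.5366, 0.1442, 0.0772]
tool_rot: [-0.678, 0.735, -0.0, 0.001]
force: [0.2, 0.5, 0.3]
gripper_width: 0.0002
grip_force: 0.0
```

```bash
python3 s.py; python3 - <<'E'
from h import *
im=read_camera('wrist'); cv2.imwrite('pics/w7.png',im)
im2=read_camera('side'); cv2.imwrite('pics/s7.png',im2)
p=w2px('side',[ctrl.get_obs()['eef_pos']])[0].astype(int);print(p)
a=cv2.resize(im[150:350,180:380],(400,400),interpolation=cv2.INTER_CUBIC)
x=max(p[0]-40,0);y=p[1]-40
b=cv2.resize(im2[y:y+80,x:x+80],(400,400),interpolation=cv2.INTER_CUBIC)
cv2.imwrite('pics/w7c.png',np.hstack([a,b]))
E
```

```text
16.15 [0.5366 0.1442 0.0772] [-6.778e-01  7.353e-01 -5.000e-04  1.400e-03] w 0.0002 F [0.2 0.5 0.3] gf 0.0
shift [0. 0. 0.] yaw tool x deg -94.66
j [ 0.262  0.436 -0.071  1.061  0.    -1.227] z [ 0.0027  0.0012 -1.    ]
[256 162]
```

View pics/w7c.png

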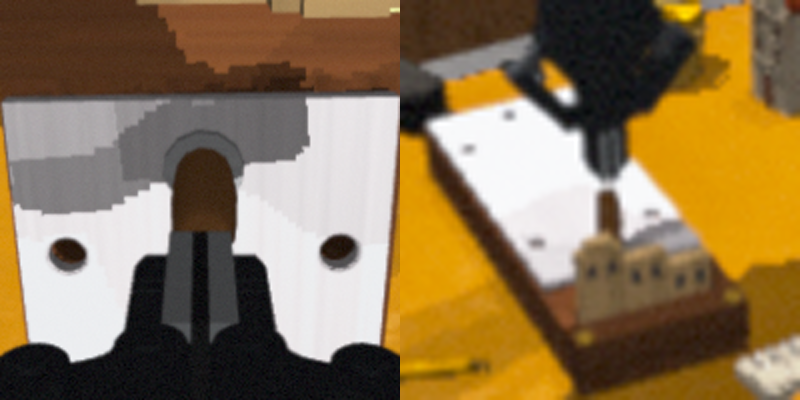

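Side view: fingertips are just above the handle top, so the real tips sit ~13 mm behind the reported TCP. Continue the press.

Request:
{"name": "send_rows", "arguments": {
  "series": [
    {"travel":[0,0,0.002],"twist":0,"fingers":-1},
    {"travel":[0,0,0.002],"twist":0,"fingers":-1},
    {"travel":[0,0,0.0],"twist":0,"fingers":-1}
  ]
}}

```text
time_s: 16.55
eef_pos: [0.5366, 0.1442, 0.0732]
tool_rot: [-0.678, 0.735, -0.0, 0.001]
force: [0.3, -0.7, 0.3]
gripper_width: -0.0003
grip_force: 0.0
```

```bash
python3 s.py
```

```text
16.55 [0.5366 0.1442 0.0732] [-6.778e-01  7.353e-01 -5.000e-04  1.500e-03] w -0.0003 F [ 0.3 -0.7  0.3] gf 0.0
shift [0. 0. 0.] yaw tool x deg -94.66
j [ 0.262  0.44  -0.076  1.052  0.    -1.227] z [ 0.0028  0.0012 -1.    ]
```

Request:
{"name": "send_rows", "arguments": {
  "series": [
    {"travel":[0,0,0.002],"twist":0,"fingers":-1},
    {"travel":[0,0,0.002],"twist":0,"fingers":-1},
    {"travel":[0,0,0.0],"twist":0,"fingers":-1}
  ]
}}

```text
time_s: 16.85
eef_pos: [0.5367, 0.1442, 0.0693]
tool_rot: [-0.678, 0.735, -0.0, 0.001]
force: [0.8, -0.5, -1.0]
gripper_width: -0.0003
grip_force: 0.0
```

```bash
python3 s.py
```

```text
16.85 [0.5367 0.1442 0.0693] [-6.778e-01  7.353e-01 -5.000e-04  1.500e-03] w -0.0003 F [ 0.8 -0.5 -1. ] gf 0.0
shift [0. 0. 0.] yaw tool x deg -94.66
j [ 2.620e-01  4.440e-01 -8.200e-02  1.042e+00  1.000e-03 -1.227e+00] z [ 0.0028  0.0013 -1.    ]
```

Request:
{"name": "send_rows", "arguments": {
  "series": [
    {"travel":[0,0,0.002],"twist":0,"fingers":-1},
    {"travel":[0,0,0.002],"twist":0,"fingers":-1},
    {"travel":[0,0,0.0],"twist":0,"fingers":-1}
  ]
}}

```text
time_s: 17.15
eef_pos: [0.5378, 0.1444, 0.0665]
tool_rot: [-0.678, 0.735, -0.001, 0.003]
force: [-0.3, -0.0, 4.5]
gripper_width: -0.0001
grip_force: 2.1
```

```bash
python3 s.py
```

```text
17.15 [0.5378 0.1444 0.0665] [-0.6778  0.7353 -0.0012  0.0026] w -0.0001 F [-0.3 -0.   4.5] gf 2.1078829304110513
shift [0. 0. 0.] yaw tool x deg -94.66
j [ 0.262  0.446 -0.085  1.033  0.    -1.227] z [ 0.0054  0.0018 -1.    ]
```

Request:
{"name": "send_rows", "arguments": {
  "series": [
    {"travel":[0,0,0.002],"twist":0,"fingers":-1},
    {"travel":[0,0,0.002],"twist":0,"fingers":-1},
    {"travel":[0,0,0.001],"twist":0,"fingers":-1},
    {"travel":[0,0,0.0],"twist":0,"fingers":-1}
  ]
}}

```text
time_s: 17.55
eef_pos: [0.5405, 0.145, 0.0655]
tool_rot: [-0.678, 0.735, -0.003, 0.006]
force: [-3.1, -1.4, 21.0]
gripper_width: 0.0
grip_force: 10.3
```

```bash
python3 s.py
```

```text
17.55 [0.5405 0.145  0.0655] [-0.6777  0.7353 -0.0029  0.0057] w 0.0 F [-3.1 -1.4 21. ] gf 10.324915768186997
shift [0. 0. 0.] yaw tool x deg -94.67
j [ 0.262  0.447 -0.088  1.024  0.    -1.227] z [ 0.0123  0.0033 -0.9999]
```

Firm contact: the drift is home, and it shows real fingertips ≈24 mm behind the reported TCP. Now the bolts.

Request:
{"name": "send_rows", "arguments": {
  "series": [
    {"travel":[0,0,-0.02],"twist":0,"fingers":-1},
    {"travel":[0,0,-0.03],"twist":0,"fingers":-0.2},
    {"travel":[0,0,-0.025],"twist":0,"fingers":-0.2},
    {"travel":[0,0,0],"twist":-8,"fingers":-0.2},
    {"travel":[0,0,0],"twist":-6,"fingers":-0.2},
    {"travel":[0,0,0],"twist":0,"fingers":-0.2}
  ]
}}

```text
time_s: 18.15
eef_pos: [0.5367, 0.1442, 0.1357]
tool_rot: [0.762, -0.647, 0.001, -0.002]
force: [-0.0, 0.4, 0.2]
gripper_width: 0.034
grip_force: 0.0
```

```bash
python3 s.py; python3 -c "
from h import *
rel(ctrl.get_obs(),[.4302,-.0951,.10])"
```

```text
18.15 [0.5367 0.1442 0.1357] [ 0.7623 -0.6473  0.0009 -0.0018] w 0.034 F [-0.   0.4  0.2] gf 0.0
shift [0. 0. 0.] yaw tool x deg -80.67
j [ 0.262  0.387  0.017  1.197  0.    -1.471] z [ 0.0037  0.0015 -1.    ]
shift [0.2189 0.144  0.035 ] yaw tool x deg -80.67
```

Request:
{"name": "send_rows", "arguments": {
  "series": [
    {"travel":[0.0365,0.024,0],"twist":0,"fingers":-0.2},
    {"travel":[0.0365,0.024,0],"twist":0,"fingers":-0.2},
    {"travel":[0.0365,0.024,0],"twist":0,"fingers":-0.2},
    {"travel":[0.0365,0.024,0],"twist":0,"fingers":-0.2},
    {"travel":[0.0365,0.024,0.01],"twist":0,"fingers":-0.2},
    {"travel":[0.0365,0.024,0.02],"twist":0,"fingers":-0.2},
    {"travel":[0,0,0],"twist":0,"fingers":-0.2},
    {"travel":[0,0,0],"twist":0,"fingers":-0.2},
    {"travel":[0,0,0],"twist":0,"fingers":-0.2}
  ]
}}

```text
time_s: 19.05
eef_pos: [0.4311, -0.0948, 0.1053]
tool_rot: [0.762, -0.647, 0.001, -0.002]
force: [0.8, -0.0, 1.1]
gripper_width: 0.0341
grip_force: 0.0
```

```bash
python3 s.py; python3 - <<'E'
from h import *
o=ctrl.get_obs();rel(o,[.4302,-.0951,.03])
im=read_camera('wrist'); cv2.imwrite('pics/w8.png',im); np.save('o8.npy',np.r_[o['eef_pos'],o['tool_rot']])
E
```

```text
19.05 [ 0.4311 -0.0948  0.1053] [ 0.7622 -0.6474  0.0012 -0.0021] w 0.0341 F [ 0.8 -0.   1.1] gf 0.0
shift [0. 0. 0.] yaw tool x deg -80.68
j [-0.218  0.2   -0.331  1.036  0.003 -1.952] z [ 0.0045  0.0016 -1.    ]
shift [0.0002 0.0013 0.0753] yaw tool x deg -80.68
```

View pics/w8.png

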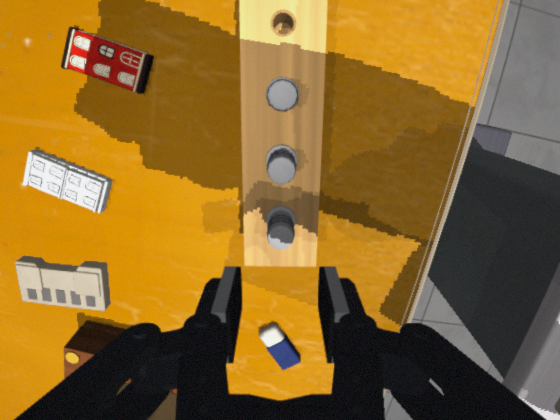

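Bolt knobs are at (281,238), (281,168), (282,95); alignment with the nearest bolt agrees to <1 mm. Descend and grasp.

Request:
{"name": "send_rows", "arguments": {
  "series": [
    {"travel":[0,0.001,0.03],"twist":0,"fingers":-0.2},
    {"travel":[0,0,0.03],"twist":0,"fingers":-0.2},
    {"travel":[0,0,0.018],"twist":0,"fingers":-0.2},
    {"travel":[0,0,0],"twist":0,"fingers":-0.2},
    {"travel":[0,0,0],"twist":0,"fingers":-1},
    {"travel":[0,0,0],"twist":0,"fingers":-1},
    {"travel":[0,0,0],"twist":0,"fingers":-1},
    {"travel":[0,0,0],"twist":0,"fingers":-1}
  ]
}}

```text
time_s: 19.9
eef_pos: [0.4306, -0.0954, 0.0279]
tool_rot: [0.762, -0.647, 0.002, -0.002]
force: [-0.0, 1.3, 1.4]
gripper_width: 0.0139
grip_force: 58.5
```

```bash
python3 s.py
```

```text
19.9 [ 0.4306 -0.0954  0.0279] [ 0.7623 -0.6472  0.0018 -0.0022] w 0.0139 F [-0.   1.3  1.4] gf 58.48876476287842
shift [0. 0. 0.] yaw tool x deg -80.66
j [-0.22   0.295 -0.442  0.828  0.002 -1.954] z [ 0.0057  0.001  -1.    ]
```

Request:
{"name": "send_rows", "arguments": {
  "series": [
    {"travel":[0,0,-0.03],"twist":0,"fingers":-1},
    {"travel":[0,0,-0.03],"twist":0,"fingers":-1},
    {"travel":[0,0,-0.032],"twist":0,"fingers":-1},
    {"travel":[-0.0366,-0.0155,0],"twist":0,"fingers":-1},
    {"travel":[-0.0366,-0.0155,0],"twist":0,"fingers":-1},
    {"travel":[-0.0366,-0.0155,0],"twist":0,"fingers":-1},
    {"travel":[-0.0366,-0.0155,0],"twist":0,"fingers":-1},
    {"travel":[-0.0366,-0.0155,0],"twist":0,"fingers":-1},
    {"travel":[-0.0366,-0.0155,0],"twist":0,"fingers":-1},
    {"travel":[-0.0366,-0.0155,0],"twist":0,"fingers":-1}
  ]
}}

```text
time_s: 20.9
eef_pos: [0.4951, 0.1766, 0.1201]
tool_rot: [0.762, -0.647, 0.001, -0.002]
force: [1.0, 0.4, -1.1]
gripper_width: 0.014
grip_force: 60.2
```

Request:
{"name": "send_rows", "arguments": {
  "series": [
    {"travel":[0,0,0],"twist":0,"fingers":-1},
    {"travel":[0,0,0],"twist":0,"fingers":-1},
    {"travel":[0,0,0],"twist":0,"fingers":-1}
  ]
}}

```text
time_s: 21.2
eef_pos: [0.4943, 0.1741, 0.1195]
tool_rot: [0.762, -0.647, 0.001, -0.001]
force: [-0.9, -0.5, -0.7]
gripper_width: 0.0139
grip_force: 60.2
```

```bash
python3 s.py; python3 -c "
from h import *
rel(ctrl.get_obs(),[.4957,.1753,.0299])"
```

```text
21.2 [0.4943 0.1741 0.1195] [ 0.7621 -0.6475  0.0008 -0.0012] w 0.0139 F [-0.9 -0.5 -0.7] gf 60.168306827545166
shift [0. 0. 0.] yaw tool x deg -80.7
j [ 0.339  0.341 -0.097  1.13  -0.    -1.394] z [ 2.8e-03  8.0e-04 -1.0e+00]
shift [-0.0009 -0.0013  0.0896] yaw tool x deg -80.7
```

Request:
{"name": "send_rows", "arguments": {
  "series": [
    {"travel":[-0.001,-0.0012,0.02],"twist":0,"fingers":-1},
    {"travel":[0,0,0.025],"twist":0,"fingers":-1},
    {"travel":[0,0,0.012],"twist":0,"fingers":-1},
    {"travel":[0,0,0],"twist":0,"fingers":-1},
    {"travel":[0,0,0.008],"twist":0,"fingers":-1},
    {"travel":[0,0,0.006],"twist":0,"fingers":-1},
    {"travel":[0,0,0],"twist":0,"fingers":-1}
  ]
}}

```text
time_s: 21.9
eef_pos: [0.4959, 0.1758, 0.0483]
tool_rot: [0.762, -0.647, 0.001, -0.001]
force: [-0.2, -0.2, -0.6]
gripper_width: 0.0142
grip_force: 60.2
```

```bash
python3 s.py
```

```text
21.9 [0.4959 0.1758 0.0483] [ 0.7622 -0.6473  0.001  -0.0013] w 0.0142 F [-0.2 -0.2 -0.6] gf 60.171825885772705
shift [0. 0. 0.] yaw tool x deg -80.68
j [ 0.341  0.414 -0.192  0.961 -0.    -1.392] z [ 3.1e-03  8.0e-04 -1.0e+00]
```

Request:
{"name": "send_rows", "arguments": {
  "series": [
    {"travel":[0,0,0.006],"twist":0,"fingers":-1},
    {"travel":[0,0,0.006],"twist":0,"fingers":-1},
    {"travel":[0,0,0.005],"twist":0,"fingers":-1},
    {"travel":[0,0,0.002],"twist":0,"fingers":-1},
    {"travel":[0,0,0],"twist":0,"fingers":-1}
  ]
}}

```text
time_s: 22.4
eef_pos: [0.4957, 0.1757, 0.0293]
tool_rot: [0.762, -0.647, 0.001, -0.001]
force: [-0.6, -3.3, 0.8]
gripper_width: 0.0139
grip_force: 60.5
```

```bash
python3 s.py
```

```text
22.4 [0.4957 0.1757 0.0293] [ 0.7622 -0.6473  0.001  -0.001 ] w 0.0139 F [-0.6 -3.3  0.8] gf 60.49706518650055
shift [0. 0. 0.] yaw tool x deg -80.68
j [ 3.410e-01  4.370e-01 -2.140e-01  9.170e-01 -1.000e-03 -1.392e+00] z [ 2.8e-03  2.0e-04 -1.0e+00]
```

Request:
{"name": "send_rows", "arguments": {
  "series": [
    {"travel":[0,0,0.002],"twist":0,"fingers":-1},
    {"travel":[0,0,0.001],"twist":0,"fingers":-1},
    {"travel":[0,0,0],"twist":0,"fingers":-1}
  ]
}}

```text
time_s: 22.7
eef_pos: [0.496, 0.1758, 0.0285]
tool_rot: [0.762, -0.647, 0.001, -0.002]
force: [-5.3, -6.2, 16.2]
gripper_width: 0.014
grip_force: 61.9
```

```bash
python3 s.py
```

```text
22.7 [0.496  0.1758 0.0285] [ 0.7622 -0.6473  0.0014 -0.0017] w 0.014 F [-5.3 -6.2 16.2] gf 61.931809186935425
shift [0. 0. 0.] yaw tool x deg -80.68
j [ 3.410e-01  4.370e-01 -2.160e-01  9.130e-01 -1.000e-03 -1.392e+00] z [ 4.3e-03  7.0e-04 -1.0e+00]
```

Request:
{"name": "send_rows", "arguments": {
  "series": [
    {"travel":[0,0,-0.003],"twist":0,"fingers":-0.2},
    {"travel":[0,0,0],"twist":0,"fingers":-0.2},
    {"travel":[0,0,0],"twist":0,"fingers":-0.2},
    {"travel":[0,0,-0.03],"twist":0,"fingers":-0.2},
    {"travel":[0,0,-0.03],"twist":0,"fingers":-0.2},
    {"travel":[0,0,-0.03],"twist":0,"fingers":-0.2},
    {"travel":[0.0423,0.0155,0],"twist":0,"fingers":-0.2},
    {"travel":[0.0423,0.0155,0],"twist":0,"fingers":-0.2},
    {"travel":[0.0423,0.0155,0],"twist":0,"fingers":-0.2},
    {"travel":[0.0423,0.0155,0],"twist":0,"fingers":-0.2}
  ]
}}

```text
time_s: 23.7
eef_pos: [0.4616, -0.0018, 0.1189]
tool_rot: [0.763, -0.647, 0.001, -0.002]
force: [0.2, 0.1, 0.8]
gripper_width: 0.0341
grip_force: 0.0
```

Request:
{"name": "send_rows", "arguments": {
  "series": [
    {"travel":[0.0423,0.0155,0],"twist":0,"fingers":-0.2},
    {"travel":[0.0423,0.0155,0],"twist":0,"fingers":-0.2},
    {"travel":[0.0423,0.0155,0],"twist":0,"fingers":-0.2},
    {"travel":[0,0,0],"twist":0,"fingers":-0.2},
    {"travel":[0,0,0],"twist":0,"fingers":-0.2},
    {"travel":[0,0,0],"twist":0,"fingers":-0.2}
  ]
}}

```text
time_s: 24.3
eef_pos: [0.4369, -0.1327, 0.1186]
tool_rot: [0.763, -0.647, 0.0, -0.002]
force: [-0.8, 0.5, 0.8]
gripper_width: 0.0345
grip_force: 0.0
```

```bash
python3 s.py; python3 - <<'E'
from fit import *
rel(ctrl.get_obs(),[.4369,-.1341,.0279])
E
```

```text
24.3 [ 0.4369 -0.1327  0.1186] [ 7.626e-01 -6.468e-01  5.000e-04 -1.900e-03] w 0.0345 F [-0.8  0.5  0.8] gf 0.0
shift [0. 0. 0.] yaw tool x deg -80.6
j [-0.297  0.217 -0.271  1.081  0.003 -2.032] z [ 0.0031  0.0023 -1.    ]
shift [0.0015 0.0005 0.0907] yaw tool x deg -80.6
```

Request:
{"name": "send_rows", "arguments": {
  "series": [
    {"travel":[0.0015,0.0005,0.03],"twist":0,"fingers":-0.2},
    {"travel":[0,0,0.03],"twist":0,"fingers":-0.2},
    {"travel":[0,0,0.02],"twist":0,"fingers":-0.2},
    {"travel":[0,0,0.0105],"twist":0,"fingers":-0.2},
    {"travel":[0,0,0],"twist":0,"fingers":-0.2},
    {"travel":[0,0,0],"twist":0,"fingers":-1},
    {"travel":[0,0,0],"twist":0,"fingers":-1},
    {"travel":[0,0,0],"twist":0,"fingers":-1},
    {"travel":[0,0,0],"twist":0,"fingers":-1}
  ]
}}

```text
time_s: 25.2
eef_pos: [0.4378, -0.1352, 0.0293]
tool_rot: [0.762, -0.647, 0.002, -0.002]
force: [1.0, 0.3, 1.0]
gripper_width: 0.0136
grip_force: 58.5
```

```bash
python3 s.py; python3 - <<'E'
from fit import *
rel(ctrl.get_obs(),[.5795,.1695,.12])
E
```

```text
25.2 [ 0.4378 -0.1352  0.0293] [ 0.7623 -0.6472  0.0018 -0.0022] w 0.0136 F [1.  0.3 1. ] gf 58.509036898612976
shift [0. 0. 0.] yaw tool x deg -80.66
j [-0.302  0.322 -0.397  0.847  0.003 -2.035] z [ 0.0057  0.001  -1.    ]
shift [-0.2777 -0.1898 -0.0896] yaw tool x deg -80.66
```

Request:
{"name": "send_rows", "arguments": {
  "series": [
    {"travel":[0,0,-0.03],"twist":0,"fingers":-1},
    {"travel":[0,0,-0.03],"twist":0,"fingers":-1},
    {"travel":[0,0,-0.03],"twist":0,"fingers":-1},
    {"travel":[-0.0395,-0.0271,0],"twist":0,"fingers":-1},
    {"travel":[-0.0395,-0.0271,0],"twist":0,"fingers":-1},
    {"travel":[-0.0395,-0.0271,0],"twist":0,"fingers":-1},
    {"travel":[-0.0395,-0.0271,0],"twist":0,"fingers":-1},
    {"travel":[-0.0395,-0.0271,0],"twist":0,"fingers":-1},
    {"travel":[-0.0395,-0.0271,0],"twist":0,"fingers":-1},
    {"travel":[-0.0395,-0.0271,0],"twist":0,"fingers":-1}
  ]
}}

```text
time_s: 26.2
eef_pos: [0.5794, 0.1701, 0.1196]
tool_rot: [0.762, -0.647, 0.001, -0.002]
force: [0.5, -0.8, -0.3]
gripper_width: 0.014
grip_force: 59.6
```

Request:
{"name": "send_rows", "arguments": {
  "series": [
    {"travel":[0,0,0],"twist":0,"fingers":-1},
    {"travel":[0,0,0],"twist":0,"fingers":-1},
    {"travel":[0,0,0],"twist":0,"fingers":-1}
  ]
}}

```text
time_s: 26.5
eef_pos: [0.5781, 0.1675, 0.1192]
tool_rot: [0.762, -0.647, 0.001, -0.001]
force: [-0.3, -1.0, -0.6]
gripper_width: 0.0143
grip_force: 59.6
```

```bash
python3 s.py; python3 -c "
from h import *
rel(ctrl.get_obs(),[.5795,.1685,.030])"
```

```text
26.5 [0.5781 0.1675 0.1192] [ 7.621e-01 -6.475e-01  7.000e-04 -1.100e-03] w 0.0143 F [-0.3 -1.  -0.6] gf 59.60698485374451
shift [0. 0. 0.] yaw tool x deg -80.7
j [ 0.282  0.488  0.13   1.21   0.    -1.451] z [ 2.4e-03  7.0e-04 -1.0e+00]
shift [-0.0007 -0.0013  0.0892] yaw tool x deg -80.7
```

Request:
{"name": "send_rows", "arguments": {
  "series": [
    {"travel":[-0.0008,-0.0011,0.02],"twist":0,"fingers":-1},
    {"travel":[0,0,0.025],"twist":0,"fingers":-1},
    {"travel":[0,0,0.012],"twist":0,"fingers":-1},
    {"travel":[0,0,0],"twist":0,"fingers":-1},
    {"travel":[0,0,0.008],"twist":0,"fingers":-1},
    {"travel":[0,0,0.006],"twist":0,"fingers":-1},
    {"travel":[0,0,0],"twist":0,"fingers":-1}
  ]
}}

```text
time_s: 27.2
eef_pos: [0.5798, 0.1693, 0.048]
tool_rot: [0.762, -0.647, 0.001, -0.001]
force: [-0.7, -0.3, -1.1]
gripper_width: 0.0139
grip_force: 59.6
```

```bash
python3 s.py
```

```text
27.2 [0.5798 0.1693 0.048 ] [ 7.623e-01 -6.473e-01  7.000e-04 -1.400e-03] w 0.0139 F [-0.7 -0.3 -1.1] gf 59.62278485298157
shift [0. 0. 0.] yaw tool x deg -80.67
j [ 0.284  0.55   0.036  1.053  0.    -1.45 ] z [ 0.0029  0.0012 -1.    ]
```

Request:
{"name": "send_rows", "arguments": {
  "series": [
    {"travel":[0,0,0.006],"twist":0,"fingers":-1},
    {"travel":[0,0,0.006],"twist":0,"fingers":-1},
    {"travel":[0,0,0.005],"twist":0,"fingers":-1},
    {"travel":[0,0,0.002],"twist":0,"fingers":-1},
    {"travel":[0,0,0.001],"twist":0,"fingers":-1},
    {"travel":[0,0,0],"twist":0,"fingers":-1}
  ]
}}

```text
time_s: 27.8
eef_pos: [0.5803, 0.1692, 0.0302]
tool_rot: [0.762, -0.647, 0.002, -0.002]
force: [-3.9, -3.0, 11.6]
gripper_width: 0.0139
grip_force: 61.0
```

```bash
python3 s.py
```

```text
27.8 [0.5803 0.1692 0.0302] [ 0.7622 -0.6473  0.0015 -0.0019] w 0.0139 F [-3.9 -3.  11.6] gf 60.979392528533936
shift [0. 0. 0.] yaw tool x deg -80.68
j [ 0.284  0.568  0.014  1.013 -0.    -1.45 ] z [ 0.0048  0.001  -1.    ]
```

Request:
{"name": "send_rows", "arguments": {
  "series": [
    {"travel":[0,0.0005,0.0015],"twist":0,"fingers":-1},
    {"travel":[0,0,0],"twist":0,"fingers":-1}
  ]
}}

```text
time_s: 28.0
eef_pos: [0.5805, 0.1692, 0.03]
tool_rot: [0.762, -0.647, 0.002, -0.003]
force: [-4.5, -3.3, 16.0]
gripper_width: 0.0138
grip_force: 61.6
```

```bash
python3 s.py
```

```text
28.0 [0.5805 0.1692 0.03  ] [ 0.7622 -0.6473  0.0021 -0.0027] w 0.0138 F [-4.5 -3.3 16. ] gf 61.5896737575531
shift [0. 0. 0.] yaw tool x deg -80.68
j [ 0.284  0.567  0.012  1.009 -0.    -1.45 ] z [ 0.0066  0.0014 -1.    ]
```

Request:
{"name": "send_rows", "arguments": {
  "series": [
    {"travel":[0,0,-0.003],"twist":0,"fingers":-0.2},
    {"travel":[0,0,0],"twist":0,"fingers":-0.2},
    {"travel":[0,0,0],"twist":0,"fingers":-0.2},
    {"travel":[0,0,-0.03],"twist":0,"fingers":-0.2},
    {"travel":[0,0,-0.03],"twist":0,"fingers":-0.2},
    {"travel":[0,0,-0.03],"twist":0,"fingers":-0.2},
    {"travel":[0.0394,0.0237,0],"twist":0,"fingers":-0.2},
    {"travel":[0.0394,0.0237,0],"twist":0,"fingers":-0.2},
    {"travel":[0.0394,0.0237,0],"twist":0,"fingers":-0.2},
    {"travel":[0.0394,0.0237,0],"twist":0,"fingers":-0.2}
  ]
}}

```text
time_s: 29.0
eef_pos: [0.5103, -0.0027, 0.1188]
tool_rot: [0.763, -0.647, 0.001, -0.002]
force: [0.0, -0.5, 0.2]
gripper_width: 0.0343
grip_force: 0.0
```

Request:
{"name": "send_rows", "arguments": {
  "series": [
    {"travel":[0.0394,0.0237,0],"twist":0,"fingers":-0.2},
    {"travel":[0.0394,0.0237,0],"twist":0,"fingers":-0.2},
    {"travel":[0.0394,0.0237,0],"twist":0,"fingers":-0.2},
    {"travel":[0.0394,0.0237,0],"twist":0,"fingers":-0.2},
    {"travel":[0,0,0],"twist":0,"fingers":-0.2},
    {"travel":[0,0,0],"twist":0,"fingers":-0.2},
    {"travel":[0,0,0],"twist":0,"fingers":-0.2}
  ]
}}

```text
time_s: 29.7
eef_pos: [0.4436, -0.1717, 0.1185]
tool_rot: [0.763, -0.647, 0.001, -0.002]
force: [-0.6, 0.6, -0.8]
gripper_width: 0.0339
grip_force: 0.0
```

```bash
python3 s.py; python3 - <<'E'
from fit import *
rel(ctrl.get_obs(),[.4436,-.1731,.0285])
E
```

```text
29.7 [ 0.4436 -0.1717  0.1185] [ 7.626e-01 -6.469e-01  5.000e-04 -1.800e-03] w 0.0339 F [-0.6  0.6 -0.8] gf 0.0
shift [0. 0. 0.] yaw tool x deg -80.61
j [-0.371  0.252 -0.224  1.093  0.003 -2.106] z [ 0.0031  0.0021 -1.    ]
shift [0.0015 0.0005 0.09  ] yaw tool x deg -80.61
```

Request:
{"name": "send_rows", "arguments": {
  "series": [
    {"travel":[0.0008,0.0,0.03],"twist":0,"fingers":-0.2},
    {"travel":[0,0,0.03],"twist":0,"fingers":-0.2},
    {"travel":[0,0,0.02],"twist":0,"fingers":-0.2},
    {"travel":[0,0,0.0105],"twist":0,"fingers":-0.2},
    {"travel":[0,0,0],"twist":0,"fingers":-0.2},
    {"travel":[0,0,0],"twist":0,"fingers":-1},
    {"travel":[0,0,0],"twist":0,"fingers":-1},
    {"travel":[0,0,0],"twist":0,"fingers":-1},
    {"travel":[0,0,0],"twist":0,"fingers":-1}
  ]
}}

```text
time_s: 30.6
eef_pos: [0.4444, -0.1732, 0.0292]
tool_rot: [0.762, -0.647, 0.002, -0.002]
force: [-1.0, 0.1, 2.0]
gripper_width: 0.0139
grip_force: 58.5
```

```bash
python3 s.py; python3 - <<'E'
from fit import *
rel(ctrl.get_obs(),[.5053,.3145,.12])
E
```

```text
30.6 [ 0.4444 -0.1732  0.0292] [ 0.7623 -0.6472  0.0016 -0.0021] w 0.0139 F [-1.   0.1  2. ] gf 58.50482761859894
shift [0. 0. 0.] yaw tool x deg -80.66
j [-0.374  0.354 -0.348  0.865  0.003 -2.108] z [ 0.0051  0.0012 -1.    ]
shift [-0.4714 -0.1397 -0.0899] yaw tool x deg -80.66
```

Request:
{"name": "send_rows", "arguments": {
  "series": [
    {"travel":[0,0,-0.03],"twist":0,"fingers":-1},
    {"travel":[0,0,-0.03],"twist":0,"fingers":-1},
    {"travel":[0,0,-0.03],"twist":0,"fingers":-1},
    {"travel":[-0.0439,-0.0117,0],"twist":0,"fingers":-1},
    {"travel":[-0.0439,-0.0117,0],"twist":0,"fingers":-1},
    {"travel":[-0.0439,-0.0117,0],"twist":0,"fingers":-1},
    {"travel":[-0.0439,-0.0117,0],"twist":0,"fingers":-1},
    {"travel":[-0.0439,-0.0117,0],"twist":0,"fingers":-1},
    {"travel":[-0.0439,-0.0117,0],"twist":0,"fingers":-1},
    {"travel":[-0.0439,-0.0117,0],"twist":0,"fingers":-1}
  ]
}}

```text
time_s: 31.6
eef_pos: [0.4749, 0.1452, 0.1196]
tool_rot: [0.762, -0.647, 0.001, -0.002]
force: [1.1, -0.5, -0.2]
gripper_width: 0.0141
grip_force: 59.2
```

Request:
{"name": "send_rows", "arguments": {
  "series": [
    {"travel":[-0.0439,-0.0117,0],"twist":0,"fingers":-1},
    {"travel":[-0.0439,-0.0117,0],"twist":0,"fingers":-1},
    {"travel":[-0.0439,-0.0117,0],"twist":0,"fingers":-1},
    {"travel":[-0.0439,-0.0117,0],"twist":0,"fingers":-1},
    {"travel":[-0.0439,-0.0117,0],"twist":0,"fingers":-1},
    {"travel":[0,0,0],"twist":0,"fingers":-1},
    {"travel":[0,0,0],"twist":0,"fingers":-1},
    {"travel":[0,0,0],"twist":0,"fingers":-1}
  ]
}}

```text
time_s: 32.4
eef_pos: [0.4964, 0.3684, 0.1192]
tool_rot: [0.762, -0.647, 0.001, -0.001]
force: [0.5, -0.1, -0.2]
gripper_width: 0.0138
grip_force: 59.2
```

```bash
python3 s.py; python3 - <<'E'
from fit import *
o=ctrl.get_obs(); im=read_camera('wrist'); cv2.imwrite('pics/w9.png',im)
g=cv2.cvtColor(im,cv2.COLOR_BGR2GRAY)
for n,q in dict(h0=(.5053,.3149),h1=(.5891,.3092)).items():
    u=w2px('wrist',[[*q,.046]],o)[0]; x,y=np.round(u).astype(int)
    c=centroid(im,(x,y),13); c2=centroid(im,tuple(np.round(c).astype(int)),11)
    print(n,u.round(1),np.round(c2,1),px2w('wrist',[c2],.046,o).round(4)); print(g[y-14:y+15:3,x-15:x+16:3])
E
```

```text
32.4 [0.4964 0.3684 0.1192] [ 0.7621 -0.6475  0.0009 -0.0013] w 0.0138 F [ 0.5 -0.1 -0.2] gf 59.16331708431244
shift [0. 0. 0.] yaw tool x deg -80.7
j [ 6.390e-01  5.200e-01  1.820e-01  1.230e+00 -1.000e-03 -1.094e+00] z [ 3.1e-03  7.0e-04 -1.0e+00]
h0 [280.1 132.2] [280.  133.3] [[0.5053 0.3156 0.046 ]]
[[219 217 217 217 217 215 216 217 217 217 217]
 [218 217 216 218 217 218 216 217 219 218 217]
 [201 217 219 200 108  72 101 199 217 219 216]
 [156 212 200  50  42  40  38  62 198 218 217]
 [151 191 122  41  41  40  39  39 162 218 217]
 [153 154  73  25  41  39  40  24 103 217 219]
 [152 151 154  23  12  21  17  22 142 217 219]
 [154 155 144 108  30  26  32 108 210 219 217]
 [153 152 156 206 135 116 186 215 215 217 217]
 [152 151 155 162 157 202 204 218 218 219 219]]
h1 [153.2 103.3] [154.6 103.3] [[0.5882 0.309  0.046 ]]
[[143 141 143 150 143 147 149 147 149 150 141]
 [142 142 145 151 140 145 149 146 149 148 143]
 [142 143 149 123  78  50  62 131 150 147 143]
 [143 139 126  65  18  22  20  35 137 146 143]
 [144 141 111  54  21  17  17   7  83 145 145]
 [145 143 110  49  16  23  18  23  53 145 147]
 [144 144 123  56  20  11  12  20  70 145 145]
 [143 146 148  96  55  25  19  32 126 144 143]
 [145 145 151 137 101  92  95 129 148 144 143]
 [144 147 153 141 147 150 146 152 150 145 144]]
```

Request:
{"name": "send_rows", "arguments": {
  "series": [
    {"travel":[0.027,0,0],"twist":0,"fingers":-1},
    {"travel":[0.027,0,0],"twist":0,"fingers":-1},
    {"travel":[0,0,0],"twist":0,"fingers":-1},
    {"travel":[0,0,0.02],"twist":0,"fingers":-1},
    {"travel":[0,0,0.025],"twist":0,"fingers":-1},
    {"travel":[0,0,0.01],"twist":0,"fingers":-1},
    {"travel":[0,0,0.0],"twist":0,"fingers":-1},
    {"travel":[0,0,0.0],"twist":0,"fingers":-1}
  ]
}}

```text
time_s: 33.25
eef_pos: [0.5058, 0.3162, 0.065]
tool_rot: [0.762, -0.647, 0.001, -0.002]
force: [0.2, 0.7, -0.2]
gripper_width: 0.0138
grip_force: 59.2
```

```bash
python3 s.py;  python3 -c "
from h import *
rel(ctrl.get_obs(),[.5053,.3153,.030])"
```

```text
33.25 [0.5058 0.3162 0.065 ] [ 0.7622 -0.6474  0.0009 -0.002 ] w 0.0138 F [ 0.2  0.7 -0.2] gf 59.16375517845154
shift [0. 0. 0.] yaw tool x deg -80.68
j [ 5.590e-01  5.200e-01  3.300e-02  1.079e+00 -1.000e-03 -1.174e+00] z [ 0.0041  0.0019 -1.    ]
shift [0.0008 0.0008 0.035 ] yaw tool x deg -80.68
```

Request:
{"name": "send_rows", "arguments": {
  "series": [
    {"travel":[0.001,0.001,0.006],"twist":0,"fingers":-1},
    {"travel":[0,0,0.007],"twist":0,"fingers":-1},
    {"travel":[0,0,0.007],"twist":0,"fingers":-1},
    {"travel":[0,0,0.007],"twist":0,"fingers":-1},
    {"travel":[0,0,0.005],"twist":0,"fingers":-1},
    {"travel":[0,0,0.003],"twist":0,"fingers":-1},
    {"travel":[0,0,0.0015],"twist":0,"fingers":-1},
    {"travel":[0,0,0],"twist":0,"fingers":-1}
  ]
}}

```text
time_s: 34.05
eef_pos: [0.505, 0.3152, 0.0301]
tool_rot: [0.762, -0.647, 0.001, -0.002]
force: [-3.9, -2.7, 14.2]
gripper_width: 0.0138
grip_force: 60.7
```

```bash
python3 s.py
```

```text
34.05 [0.505  0.3152 0.0301] [ 0.7623 -0.6472  0.0011 -0.0024] w 0.0138 F [-3.9 -2.7 14.2] gf 60.703264474868774
shift [0. 0. 0.] yaw tool x deg -80.66
j [ 5.580e-01  5.520e-01 -1.500e-02  9.990e-01 -1.000e-03 -1.176e+00] z [ 0.0048  0.0022 -1.    ]
```

Request:
{"name": "send_rows", "arguments": {
  "series": [
    {"travel":[0,0,-0.003],"twist":0,"fingers":-0.2},
    {"travel":[0,0,0],"twist":0,"fingers":-0.2},
    {"travel":[0,0,0],"twist":0,"fingers":-0.2},
    {"travel":[0,0,-0.03],"twist":0,"fingers":-0.25},
    {"travel":[0,0,-0.03],"twist":0,"fingers":-0.25},
    {"travel":[0,0,-0.03],"twist":0,"fingers":-0.25},
    {"travel":[0.0438,-0.0005,0],"twist":0,"fingers":-0.25},
    {"travel":[0.0438,-0.0005,0],"twist":0,"fingers":-0.25},
    {"travel":[0.0438,-0.0005,0],"twist":0,"fingers":-0.25},
    {"travel":[0.0438,-0.0005,0],"twist":0,"fingers":-0.25}
  ]
}}

```text
time_s: 35.05
eef_pos: [0.5347, 0.1409, 0.1202]
tool_rot: [0.763, -0.647, 0.001, -0.001]
force: [0.2, 0.2, -0.1]
gripper_width: 0.0319
grip_force: 0.0
```

Request:
{"name": "send_rows", "arguments": {
  "series": [
    {"travel":[0,0,0],"twist":0,"fingers":-0.25},
    {"travel":[0,0,0],"twist":0,"fingers":-0.25},
    {"travel":[0,0,0],"twist":0,"fingers":-0.25}
  ]
}}

```text
time_s: 35.35
eef_pos: [0.5347, 0.1431, 0.1203]
tool_rot: [0.763, -0.647, 0.001, -0.002]
force: [0.0, -0.8, 0.7]
gripper_width: 0.0319
grip_force: 0.0
```

```bash
python3 s.py; python3 - <<'E'
from fit import *
rel(ctrl.get_obs(),[.5355,.1425,.032])
E
```

```text
35.35 [0.5347 0.1431 0.1203] [ 7.625e-01 -6.469e-01  5.000e-04 -1.600e-03] w 0.0319 F [ 0.  -0.8  0.7] gf 0.0
shift [0. 0. 0.] yaw tool x deg -80.62
j [ 2.610e-01  3.950e-01 -1.400e-02  1.159e+00  1.000e-03 -1.474e+00] z [ 0.0029  0.0018 -1.    ]
shift [ 0.0008 -0.0004  0.0883] yaw tool x deg -80.62
```

Request:
{"name": "send_rows", "arguments": {
  "series": [
    {"travel":[0.0005,0,0.03],"twist":0,"fingers":-0.25},
    {"travel":[0,0,0.03],"twist":0,"fingers":-0.25},
    {"travel":[0,0,0.018],"twist":0,"fingers":-0.25},
    {"travel":[0,0,0.01],"twist":0,"fingers":-0.25},
    {"travel":[0,0,0],"twist":0,"fingers":-0.25},
    {"travel":[0,0,0],"twist":0,"fingers":-1},
    {"travel":[0,0,0],"twist":0,"fingers":-1},
    {"travel":[0,0,0],"twist":0,"fingers":-1},
    {"travel":[0,0,0],"twist":0,"fingers":-1}
  ]
}}

```text
time_s: 36.25
eef_pos: [0.5359, 0.1422, 0.0335]
tool_rot: [0.762, -0.647, 0.001, -0.002]
force: [0.5, 1.0, 0.3]
gripper_width: 0.0157
grip_force: 58.6
```

```bash
python3 s.py
```

```text
36.25 [0.5359 0.1422 0.0335] [ 0.7623 -0.6472  0.0013 -0.0024] w 0.0157 F [0.5 1.  0.3] gf 58.58930071815848
shift [0. 0. 0.] yaw tool x deg -80.67
j [ 2.590e-01  4.780e-01 -1.330e-01  9.550e-01  1.000e-03 -1.475e+00] z [ 0.0051  0.002  -1.    ]
```

Request:
{"name": "send_rows", "arguments": {
  "series": [
    {"travel":[0,0,-0.02],"twist":0,"fingers":-1},
    {"travel":[0,0,-0.03],"twist":0,"fingers":-1},
    {"travel":[0,0,-0.045],"twist":0,"fingers":-1},
    {"travel":[0.042,0.0167,0],"twist":0,"fingers":-1},
    {"travel":[0.042,0.0167,0],"twist":0,"fingers":-1},
    {"travel":[0.042,0.0167,0],"twist":0,"fingers":-1},
    {"travel":[0.042,0.0167,0],"twist":0,"fingers":-1},
    {"travel":[0.042,0.0167,0],"twist":0,"fingers":-1},
    {"travel":[0.042,0.0167,0],"twist":0,"fingers":-1},
    {"travel":[0.042,0.0167,0],"twist":0,"fingers":-1}
  ]
}}

```text
time_s: 37.25
eef_pos: [0.4668, -0.1691, 0.1276]
tool_rot: [0.762, -0.647, 0.001, -0.002]
force: [0.5, 0.5, -0.8]
gripper_width: 0.0155
grip_force: 59.0
```

Request:
{"name": "send_rows", "arguments": {
  "series": [
    {"travel":[0.042,0.0167,0],"twist":0,"fingers":-1},
    {"travel":[0,0,0],"twist":0,"fingers":-1},
    {"travel":[0,0,0],"twist":0,"fingers":-1},
    {"travel":[0,0,0],"twist":0,"fingers":-1}
  ]
}}

```text
time_s: 37.65
eef_pos: [0.4576, -0.2107, 0.127]
tool_rot: [0.763, -0.647, 0.001, -0.002]
force: [-0.5, 0.3, -0.1]
gripper_width: 0.0155
grip_force: 59.0
```

```bash
python3 s.py; python3 - <<'E'
from fit import *
o=ctrl.get_obs(); im=read_camera('wrist'); cv2.imwrite('pics/w10.png',im); np.save('o10.npy',np.r_[o['eef_pos'],o['tool_rot']])
g=cv2.cvtColor(im,cv2.COLOR_BGR2GRAY)
for q in[(.459,-.2615)]:
    u=w2px('wrist',[[*q,.044]],o)[0]; x,y=np.round(u).astype(int)
    c=centroid(im,(x,y),12); c2=centroid(im,tuple(np.round(c).astype(int)),11)
    print(u.round(1),np.round(c2,1),px2w('wrist',[c2],.044,o).round(4)); print(g[y-21:y+22:3,x-24:x+25:3])
E
```

```text
37.65 [ 0.4576 -0.2107  0.127 ] [ 0.7625 -0.647   0.0008 -0.0018] w 0.0155 F [-0.5  0.3 -0.1] gf 59.04493200592697
shift [0. 0. 0.] yaw tool x deg -80.63
j [-0.433  0.297 -0.138  1.133  0.003 -2.168] z [ 0.0035  0.0018 -1.    ]
[290.6 136.2] [295.2 140. ] [[ 0.4555 -0.2594  0.044 ]]
[[146 146 139 134 136 140 147 147 146 149 150 152 151 150 154 157 147]
 [150 147 131 134 138 139 143 146 151 150 151 151 152 149 155 155 143]
 [149 147 133 134 138 141 146 145 151 149 152 155 153 151 153 157 145]
 [151 136 134 133 139 142 144 147 147 148 150 153 155 149 156 152 144]
 [150 135 131 135 139 143 146 128 110 119  99 111 153 154 153 158 143]
 [143 133 132 137 139 144 124 116 128 133 133 132 122 153 154 156 144]
 [138 136 134 137 141 143 108 120 126 133 145 130  95 151 155 153 143]
 [139 136 133 137 141 137  85 119 129 132 129  75  74 145 156 147 141]
 [141 137 136 139 144 140  89  72 101 101  75  65  91 149 156 144 141]
 [143 136 135 139 141 143 120  75  70  68  72  76 130 153 158 146 142]
 [141 138 136 139 144 144 141 118  90  82  92 132 149 154 156 143 144]
 [141 142 136 140 144 143 149 145 140 136 137 155 156 154 157 145 142]
 [141 141 135 141 146 146 149 147 153 151 154 154 155 156 158 146 142]
 [142 141 136 142 147 144 150 145 151 152 152 156 155 156 159 148 143]
 [144 143 136 141 146 147 149 147 153 151 152 158 156 156 150 149 143]]
```

Request:
{"name": "send_rows", "arguments": {
  "series": [
    {"travel":[0.025,0.0044,0],"twist":0,"fingers":-1},
    {"travel":[0.025,0.0044,0],"twist":0,"fingers":-1},
    {"travel":[0,0,0],"twist":0,"fingers":-1},
    {"travel":[0,0,0.02],"twist":0,"fingers":-1},
    {"travel":[0,0,0.02],"twist":0,"fingers":-1},
    {"travel":[0,0,0.01],"twist":0,"fingers":-1},
    {"travel":[0,0,0],"twist":0,"fingers":-1},
    {"travel":[0,0,0],"twist":0,"fingers":-1}
  ]
}}

```text
time_s: 38.5
eef_pos: [0.4577, -0.2614, 0.0772]
tool_rot: [0.763, -0.647, 0.001, -0.002]
force: [0.7, -0.4, 0.2]
gripper_width: 0.0156
grip_force: 59.0
```

```bash
python3 s.py;  python3 -c "
from h import *
rel(ctrl.get_obs(),[.4570,-.2613,.0315])"
```

```text
38.5 [ 0.4577 -0.2614  0.0772] [ 0.7628 -0.6467  0.0009 -0.0017] w 0.0156 F [ 0.7 -0.4  0.2] gf 59.040402453392744
shift [0. 0. 0.] yaw tool x deg -80.58
j [-0.521  0.385 -0.151  1.032  0.003 -2.256] z [ 0.0037  0.0014 -1.    ]
shift [-0.0002  0.0008  0.0457] yaw tool x deg -80.58
```

Request:
{"name": "send_rows", "arguments": {
  "series": [
    {"travel":[0,0.0006,0.012],"twist":0,"fingers":-1},
    {"travel":[0,0,0.01],"twist":0,"fingers":-1},
    {"travel":[0,0,0.008],"twist":0,"fingers":-1},
    {"travel":[0,0,0.006],"twist":0,"fingers":-1},
    {"travel":[0,0,0],"twist":0,"fingers":-1}
  ]
}}

```text
time_s: 39.0
eef_pos: [0.456, -0.2617, 0.0395]
tool_rot: [0.762, -0.647, -0.0, -0.002]
force: [-0.4, -0.6, -0.1]
gripper_width: 0.0158
grip_force: 59.0
```

```bash
python3 s.py
```

```text
39.0 [ 0.456  -0.2617  0.0395] [ 7.623e-01 -6.472e-01 -2.000e-04 -1.500e-03] w 0.0158 F [-0.4 -0.6 -0.1] gf 59.03696145862341
shift [0. 0. 0.] yaw tool x deg -80.67
j [-0.523  0.426 -0.2    0.945  0.003 -2.257] z [ 0.0017  0.0026 -1.    ]
```

Request:
{"name": "send_rows", "arguments": {
  "series": [
    {"travel":[0,-0.0005,0.004],"twist":0,"fingers":-1},
    {"travel":[0,0,0.004],"twist":0,"fingers":-1},
    {"travel":[0,0,0.002],"twist":0,"fingers":-1},
    {"travel":[0,0,0],"twist":0,"fingers":-1}
  ]
}}

```text
time_s: 39.4
eef_pos: [0.4573, -0.2622, 0.0314]
tool_rot: [0.762, -0.647, 0.001, -0.002]
force: [-2.3, -0.1, 3.7]
gripper_width: 0.0155
grip_force: 59.7
```

```bash
python3 s.py
```

```text
39.4 [ 0.4573 -0.2622  0.0314] [ 0.7623 -0.6472  0.0012 -0.0016] w 0.0155 F [-2.3 -0.1  3.7] gf 59.656026754528284
shift [0. 0. 0.] yaw tool x deg -80.67
j [-0.522  0.436 -0.209  0.923  0.003 -2.256] z [ 3.8e-03  9.0e-04 -1.0e+00]
```

Request:
{"name": "send_rows", "arguments": {
  "series": [
    {"travel":[0,0,-0.002],"twist":0,"fingers":-0.2},
    {"travel":[0,0,0],"twist":0,"fingers":-0.2},
    {"travel":[0,0,0],"twist":0,"fingers":-0.2},
    {"travel":[0,0,-0.03],"twist":0,"fingers":-0.2},
    {"travel":[0,0,-0.03],"twist":0,"fingers":-0.2},
    {"travel":[0,0,-0.04],"twist":0,"fingers":-0.2},
    {"travel":[0,0,0],"twist":0,"fingers":-0.2}
  ]
}}

```text
time_s: 40.1
eef_pos: [0.4606, -0.2642, 0.1385]
tool_rot: [0.762, -0.647, 0.006, -0.003]
force: [1.0, -1.3, 0.8]
gripper_width: 0.0343
grip_force: 0.0
```

```bash
python3 s.py; python3 - <<'E'
from fit import *
a=np.load('o4.npy'); o=dict(eef_pos=a[:3],tool_rot=a[3:])
f=lambda L,z: px2w('wrist',[(190+x/3.75,y/3.75) for x,y in L],z,o)[:,:2]
print('short end',f([(103,73)],.064),'tall end',f([(640,70)],.088))
rel(ctrl.get_obs(),[.5316,.0851,.13])
E
```

```text
40.1 [ 0.4606 -0.2642  0.1385] [ 0.7623 -0.6472  0.0063 -0.0027] w 0.0343 F [ 1.  -1.3  0.8] gf 0.0
shift [0. 0. 0.] yaw tool x deg -80.66
j [-0.523  0.331 -0.059  1.168  0.003 -2.256] z [ 0.0132 -0.0041 -0.9999]
short end [[0.5765249 0.0877769]] tall end [[0.4862614  0.09361862]]
shift [-0.3332 -0.1267  0.008 ] yaw tool x deg -80.66
```

Request:
{"name": "send_rows", "arguments": {
  "series": [
    {"travel":[-0.0417,-0.0158,0],"twist":0,"fingers":-0.2},
    {"travel":[-0.0417,-0.0158,0],"twist":0,"fingers":-0.2},
    {"travel":[-0.0417,-0.0158,0],"twist":0,"fingers":-0.2},
    {"travel":[-0.0417,-0.0158,0],"twist":0,"fingers":-0.2},
    {"travel":[-0.0417,-0.0158,0],"twist":0,"fingers":-0.2},
    {"travel":[-0.0417,-0.0158,0],"twist":0,"fingers":-0.2},
    {"travel":[-0.0417,-0.0158,0],"twist":0,"fingers":-0.2},
    {"travel":[-0.0417,-0.0158,0],"twist":0,"fingers":-0.2},
    {"travel":[0,0,0],"twist":-8.5,"fingers":-0.2},
    {"travel":[0,0,0],"twist":-8.5,"fingers":-0.2}
  ]
}}

```text
time_s: 41.1
eef_pos: [0.5273, 0.0895, 0.1327]
tool_rot: [0.852, -0.523, 0.001, -0.001]
force: [0.2, -0.1, -0.0]
gripper_width: 0.0343
grip_force: 0.0
```

Request:
{"name": "send_rows", "arguments": {
  "series": [
    {"travel":[0,0,0],"twist":-8.5,"fingers":-0.2},
    {"travel":[0,0,0],"twist":-8.5,"fingers":-0.2},
    {"travel":[0,0,0],"twist":-8.5,"fingers":-0.2},
    {"travel":[0,0,0],"twist":-8.5,"fingers":-0.2},
    {"travel":[0,0,0],"twist":-8.5,"fingers":-0.2},
    {"travel":[0,0,0],"twist":-8.5,"fingers":-0.2},
    {"travel":[0,0,0],"twist":-8.5,"fingers":-0.2},
    {"travel":[0,0,0],"twist":0,"fingers":-0.2},
    {"travel":[0,0,0],"twist":0,"fingers":-0.2}
  ]
}}

```text
time_s: 42.0
eef_pos: [0.5273, 0.0875, 0.1331]
tool_rot: [0.999, -0.038, 0.001, -0.001]
force: [0.1, 0.3, -0.6]
gripper_width: 0.0341
grip_force: 0.0
```

```bash
python3 s.py; python3 - <<'E'
from fit import *
rel(ctrl.get_obs(),[.5314,.0857,.026])
E
```

```text
42.0 [0.5273 0.0875 0.1331] [ 9.993e-01 -3.780e-02  1.400e-03 -7.000e-04] w 0.0341 F [ 0.1  0.3 -0.6] gf 0.0
shift [0. 0. 0.] yaw tool x deg -4.33
j [ 1.640e-01  3.500e-01 -4.600e-02  1.172e+00  1.000e-03 -2.902e+00] z [ 0.0029  0.0014 -1.    ]
shift [0.0039 0.0017 0.1071] yaw tool x deg -4.33
```

Request:
{"name": "send_rows", "arguments": {
  "series": [
    {"travel":[0.0038,0.0017,0.03],"twist":0,"fingers":-0.2},
    {"travel":[0,0,0.03],"twist":0,"fingers":-0.2},
    {"travel":[0,0,0.03],"twist":0,"fingers":-0.2},
    {"travel":[0,0,0.016],"twist":0,"fingers":-0.2},
    {"travel":[0,0,0],"twist":0,"fingers":-0.2},
    {"travel":[0,0,0],"twist":0,"fingers":-0.2}
  ]
}}

```text
time_s: 42.6
eef_pos: [0.5316, 0.0857, 0.0276]
tool_rot: [0.999, -0.037, 0.002, -0.001]
force: [0.9, 0.1, 0.4]
gripper_width: 0.0343
grip_force: 0.0
```

```bash
python3 s.py; python3 - <<'E'
from fit import *
rel(ctrl.get_obs(),[.5314,.0857,.026])
E
```

```text
42.6 [0.5316 0.0857 0.0276] [ 9.993e-01 -3.700e-02  1.600e-03 -7.000e-04] w 0.0343 F [0.9 0.1 0.4] gf 0.0
shift [0. 0. 0.] yaw tool x deg -4.24
j [ 1.590e-01  4.590e-01 -1.820e-01  9.260e-01  1.000e-03 -2.908e+00] z [ 0.0032  0.0013 -1.    ]
shift [-0.0002  0.      0.0016] yaw tool x deg -4.24
```

Well aligned; grip and lift.

Request:
{"name": "send_rows", "arguments": {
  "series": [
    {"travel":[0,0,0],"twist":0,"fingers":-1},
    {"travel":[0,0,0],"twist":0,"fingers":-1},
    {"travel":[0,0,0],"twist":0,"fingers":-1},
    {"travel":[0,0,0],"twist":0,"fingers":-1},
    {"travel":[0,0,-0.01],"twist":0,"fingers":-1},
    {"travel":[0,0,-0.02],"twist":0,"fingers":-1},
    {"travel":[0,0,-0.03],"twist":0,"fingers":-1},
    {"travel":[0,0,0],"twist":0,"fingers":-1},
    {"travel":[0,0,0],"twist":0,"fingers":-1}
  ]
}}

```text
time_s: 43.5
eef_pos: [0.5318, 0.0858, 0.0885]
tool_rot: [0.999, -0.036, 0.003, -0.001]
force: [-0.1, -0.3, -0.7]
gripper_width: 0.0091
grip_force: 58.6
```

```bash
python3 s.py
```

```text
43.5 [0.5318 0.0858 0.0885] [ 0.9993 -0.0363  0.0025 -0.001 ] w 0.0091 F [-0.1 -0.3 -0.7] gf 58.572537302970886
shift [0. 0. 0.] yaw tool x deg -4.16
j [ 1.590e-01  3.930e-01 -1.060e-01  1.066e+00  1.000e-03 -2.910e+00] z [ 0.0051  0.0018 -1.    ]
```

Request:
{"name": "send_rows", "arguments": {
  "series": [
    {"travel":[0,0,0],"twist":8.5,"fingers":-1},
    {"travel":[0,0,0],"twist":8.5,"fingers":-1},
    {"travel":[0,0,0],"twist":8.5,"fingers":-1},
    {"travel":[0,0,0],"twist":8.5,"fingers":-1},
    {"travel":[0,0,0],"twist":8.5,"fingers":-1},
    {"travel":[0,0,0],"twist":8.5,"fingers":-1},
    {"travel":[0,0,0],"twist":8.5,"fingers":-1},
    {"travel":[0,0,0],"twist":8.5,"fingers":-1},
    {"travel":[0,0,0],"twist":8.5,"fingers":-1},
    {"travel":[0,0,0],"twist":8.5,"fingers":-1}
  ]
}}

```text
time_s: 44.5
eef_pos: [0.5299, 0.0855, 0.086]
tool_rot: [0.71, -0.704, -0.0, -0.0]
force: [-0.3, -0.3, -1.4]
gripper_width: 0.0088
grip_force: 58.6
```

Request:
{"name": "send_rows", "arguments": {
  "series": [
    {"travel":[0,0,0],"twist":8.5,"fingers":-1},
    {"travel":[0,0,0],"twist":8.5,"fingers":-1},
    {"travel":[0,0,0],"twist":8.5,"fingers":-1},
    {"travel":[0,0,0],"twist":8.5,"fingers":-1},
    {"travel":[0,0,0],"twist":8.5,"fingers":-1},
    {"travel":[0,0,0],"twist":8.5,"fingers":-1},
    {"travel":[0,0,0],"twist":8.5,"fingers":-1},
    {"travel":[0,0,0],"twist":8.5,"fingers":-1},
    {"travel":[0,0,0],"twist":8.5,"fingers":-1},
    {"travel":[0,0,0],"twist":8.5,"fingers":-1}
  ]
}}

```text
time_s: 45.5
eef_pos: [0.5298, 0.0855, 0.086]
tool_rot: [-0.048, 0.999, 0.0, 0.0]
force: [0.1, 0.3, -0.8]
gripper_width: 0.0093
grip_force: 58.6
```

Request:
{"name": "send_rows", "arguments": {
  "series": [
    {"travel":[0,0,0],"twist":8.5,"fingers":-1},
    {"travel":[0,0,0],"twist":1.3,"fingers":-1},
    {"travel":[0,0,0],"twist":0,"fingers":-1},
    {"travel":[0,0,0],"twist":0,"fingers":-1},
    {"travel":[0,0,0],"twist":0,"fingers":-1}
  ]
}}

```text
time_s: 46.0
eef_pos: [0.5311, 0.0856, 0.0873]
tool_rot: [0.034, 0.999, 0.001, 0.001]
force: [0.3, 0.1, -0.5]
gripper_width: 0.0086
grip_force: 58.6
```

```bash
python3 s.py; python3 - <<'E'
from fit import *
rel(ctrl.get_obs(),[.5316,.0853,.0276])
E
```

```text
46.0 [0.5311 0.0856 0.0873] [3.390e-02 9.994e-01 7.000e-04 1.400e-03] w 0.0086 F [ 0.3  0.1 -0.5] gf 58.57740640640259
shift [0. 0. 0.] yaw tool x deg 176.11
j [ 1.590e-01  3.950e-01 -1.070e-01  1.066e+00  1.000e-03  2.270e-01] z [ 0.0029  0.0013 -1.    ]
shift [-0.0003 -0.0004  0.0597] yaw tool x deg 176.11
```

Request:
{"name": "send_rows", "arguments": {
  "series": [
    {"travel":[0,-0.0003,0.02],"twist":0,"fingers":-1},
    {"travel":[0,0,0.007],"twist":0,"fingers":-1},
    {"travel":[0,0,0],"twist":0,"fingers":-1},
    {"travel":[0,0,0.006],"twist":0,"fingers":-1},
    {"travel":[0,0,0.005],"twist":0,"fingers":-1},
    {"travel":[0,0,0],"twist":0,"fingers":-1}
  ]
}}

```text
time_s: 46.6
eef_pos: [0.531, 0.0853, 0.049]
tool_rot: [0.035, 0.999, 0.001, 0.001]
force: [-0.0, 0.3, -0.5]
gripper_width: 0.0086
grip_force: 58.6
```

```bash
python3 s.py
```

```text
46.6 [0.531  0.0853 0.049 ] [3.450e-02 9.994e-01 7.000e-04 1.200e-03] w 0.0086 F [-0.   0.3 -0.5] gf 58.57694864273071
shift [0. 0. 0.] yaw tool x deg 176.04
j [ 0.159  0.434 -0.158  0.976  0.001  0.228] z [ 0.0025  0.0012 -1.    ]
```

Request:
{"name": "send_rows", "arguments": {
  "series": [
    {"travel":[0,0,0.006],"twist":0,"fingers":-1},
    {"travel":[0,0,0.006],"twist":0,"fingers":-1},
    {"travel":[0,0,0.005],"twist":0,"fingers":-1},
    {"travel":[0,0,0.004],"twist":0,"fingers":-1},
    {"travel":[0,0,0.0015],"twist":0,"fingers":-1},
    {"travel":[0,0,0],"twist":0,"fingers":-1}
  ]
}}

```text
time_s: 47.2
eef_pos: [0.5317, 0.0854, 0.0291]
tool_rot: [0.035, 0.999, 0.001, 0.002]
force: [-4.2, -1.2, 13.4]
gripper_width: 0.0089
grip_force: 60.7
```

```bash
python3 s.py
```

```text
47.2 [0.5317 0.0854 0.0291] [3.460e-02 9.994e-01 8.000e-04 2.200e-03] w 0.0089 F [-4.2 -1.2 13.4] gf 60.69139122962952
shift [0. 0. 0.] yaw tool x deg 176.03
j [ 0.159  0.456 -0.182  0.928  0.001  0.228] z [ 0.0045  0.0015 -1.    ]
```

Request:
{"name": "send_rows", "arguments": {
  "series": [
    {"travel":[0,0,0.0015],"twist":0,"fingers":-1},
    {"travel":[0,0,0],"twist":0,"fingers":-1},
    {"travel":[0,0,-0.003],"twist":0,"fingers":-0.3},
    {"travel":[0,0,0],"twist":0,"fingers":-0.3},
    {"travel":[0,0,0],"twist":0,"fingers":-0.3}
  ]
}}

```text
time_s: 47.7
eef_pos: [0.5315, 0.0854, 0.0282]
tool_rot: [0.035, 0.999, 0.001, 0.002]
force: [0.2, 0.7, -1.0]
gripper_width: 0.0299
grip_force: 0.0
```

```bash
python3 s.py; python3 - <<'E'
from fit import *
rel(ctrl.get_obs(),[.5314,.0857,.16])
E
```

```text
47.7 [0.5315 0.0854 0.0282] [3.450e-02 9.994e-01 7.000e-04 1.600e-03] w 0.0299 F [ 0.2  0.7 -1. ] gf 0.0
shift [0. 0. 0.] yaw tool x deg 176.04
j [ 0.159  0.458 -0.182  0.927  0.001  0.228] z [ 0.0033  0.0014 -1.    ]
shift [-0.0003  0.0005 -0.1318] yaw tool x deg 176.04
```

Request:
{"name": "send_rows", "arguments": {
  "series": [
    {"travel":[0,0,-0.04],"twist":0,"fingers":-0.3},
    {"travel":[0,0,-0.045],"twist":0,"fingers":-0.3},
    {"travel":[0,0,-0.045],"twist":0,"fingers":0},
    {"travel":[-0.0191,-0.038,0],"twist":0,"fingers":0},
    {"travel":[-0.0191,-0.038,0],"twist":0,"fingers":0},
    {"travel":[-0.0191,-0.038,0],"twist":0,"fingers":0},
    {"travel":[-0.0191,-0.038,0],"twist":0,"fingers":0},
    {"travel":[-0.0191,-0.038,0],"twist":0,"fingers":0},
    {"travel":[-0.0191,-0.038,0],"twist":0,"fingers":0},
    {"travel":[0,0,0],"twist":0,"fingers":0}
  ]
}}

```text
time_s: 48.7
eef_pos: [0.6306, -0.1555, 0.1564]
tool_rot: [0.038, 0.999, 0.0, 0.001]
force: [0.6, 0.6, -0.8]
gripper_width: 0.0425
grip_force: 0.0
```

```bash
python3 s.py; python3 - <<'E'
from fit import *
o=ctrl.get_obs(); im=read_camera('wrist'); cv2.imwrite('pics/w11.png',im); np.save('o11.npy',np.r_[o['eef_pos'],o['tool_rot']])
hsv=cv2.cvtColor(im,cv2.COLOR_BGR2HSV)
m=(((hsv[...,0]<6)|(hsv[...,0]>172))&(hsv[...,1]>150)&(hsv[...,2]>60)).astype(np.uint8)
m=cv2.morphologyEx(m,cv2.MORPH_CLOSE,np.ones((7,7)))
n,l,s,c=cv2.connectedComponentsWithStats(m)
for i in range(1,n):
    if s[i,4]>150:
        ys,xs=np.where(l==i); r=cv2.minAreaRect(np.c_[xs,ys].astype(np.float32)); bp=cv2.boxPoints(r)
        print(s[i],c[i].round(1),px2w('wrist',[c[i]],.012,o).round(4)[0][:2],'corners',px2w('wrist',bp,.012,o)[:,:2].round(3).tolist())
for q in[(.5693,-.177),(.5743,-.2336)]: print(w2px('wrist',[[*q,.013]],o).round(0))
E
```

```text
48.7 [ 0.6306 -0.1555  0.1564] [0.0377 0.9993 0.     0.0013] w 0.0425 F [ 0.6  0.6 -0.8] gf 0.0
shift [0. 0. 0.] yaw tool x deg 175.68
j [-2.420e-01  5.640e-01  3.550e-01  1.359e+00  1.000e-03 -1.670e-01] z [ 2.7e-03 -1.0e-04 -1.0e+00]
[ 231   84   36   62 1275] [247.8 112.3] [ 0.5655 -0.1761] corners [[0.59, -0.194], [0.542, -0.184], [0.546, -0.159], [0.594, -0.167]]
[145 107  33  32 594] [160.7 121. ] [ 0.5662 -0.2506] corners [[0.555, -0.262], [0.556, -0.236], [0.581, -0.238], [0.581, -0.265]]
[[247. 117.]]
[[181. 129.]]
```

```bash
python3 - <<'E'
from fit import *
a=np.load('o11.npy'); o=dict(eef_pos=a[:3],tool_rot=a[3:]); im=cv2.imread('pics/w11.png')
hsv=cv2.cvtColor(im,cv2.COLOR_BGR2HSV)
# foreground: not table-orange
h,s,v=cv2.split(hsv); 
print('table hue',np.median(h[100:140,195:225]),'s',np.median(s[100:140,195:225]))
fg=((h<12)|(h>22)|(s<140)).astype(np.uint8)
roi=np.zeros_like(fg);roi[40:200,110:300]=1
m=cv2.morphologyEx(fg*roi,cv2.MORPH_OPEN,np.ones((3,3)));m=cv2.morphologyEx(m,cv2.MORPH_CLOSE,np.ones((5,5)))
n,l,st_,c=cv2.connectedComponentsWithStats(m)
for i in range(1,n):
    if st_[i,4]>300:
        ys,xs=np.where(l==i); r=cv2.minAreaRect(np.c_[xs,ys].astype(np.float32)); bp=cv2.boxPoints(r)
        W=px2w('wrist',bp,.012,o)[:,:2]; print(st_[i],r[1],'ctr',W.mean(0).round(4),W.round(4).tolist(),'len',np.hypot(*(W[1]-W[0])).round(4),np.hypot(*(W[2]-W[1])).round(4))
E
```

```text
table hue 19.0 s 231.0
[ 139   65   43   79 2479] (79.1341552734375, 34.481651306152344) ctr [ 0.5532 -0.2486] [[0.5212, -0.262], [0.5209, -0.2331], [0.5849, -0.2345], [0.5859, -0.265]] len 0.0289 0.0641
[ 230   79   38   73 2289] (33.07193374633789, 70.89266204833984) ctr [ 0.5681 -0.1758] [[0.5945, -0.1952], [0.5373, -0.1837], [0.5417, -0.1572], [0.5991, -0.1672]] len 0.0583 0.0269
```

Request:
{"name": "send_rows", "arguments": {
  "series": [
    {"travel":[0.0304,-0.0125,0],"twist":0,"fingers":0},
    {"travel":[0.0304,-0.0125,0.02],"twist":0,"fingers":0},
    {"travel":[0,0,0.04],"twist":6.3,"fingers":0},
    {"travel":[0,0,0.04],"twist":0,"fingers":0},
    {"travel":[0,0,0.03],"twist":0,"fingers":0},
    {"travel":[0,0,0],"twist":0,"fingers":0},
    {"travel":[0,0,0],"twist":0,"fingers":0}
  ]
}}

```text
time_s: 49.45
eef_pos: [0.5673, -0.1696, 0.0283]
tool_rot: [0.089, 0.996, 0.001, 0.001]
force: [0.3, 0.1, 0.7]
gripper_width: 0.0426
grip_force: 0.0
```

```bash
python3 s.py; python3 -c "
from h import *
rel(ctrl.get_obs(),[.5681,-.1758,-.02])"
```

```text
49.45 [ 0.5673 -0.1696  0.0283] [8.88e-02 9.96e-01 1.10e-03 9.00e-04] w 0.0426 F [0.3 0.1 0.7] gf 0.0
shift [0. 0. 0.] yaw tool x deg 169.81
j [-0.292  0.551 -0.021  0.997  0.003 -0.114] z [ 0.002  0.002 -1.   ]
shift [-0.0018 -0.0061  0.0483] yaw tool x deg 169.81
```

Request:
{"name": "send_rows", "arguments": {
  "series": [
    {"travel":[-0.0018,-0.0061,0.015],"twist":0,"fingers":0},
    {"travel":[0,0,0.015],"twist":0,"fingers":0},
    {"travel":[0,0,0.01],"twist":0,"fingers":0},
    {"travel":[0,0,0],"twist":0,"fingers":0},
    {"travel":[0,0,0],"twist":0,"fingers":0}
  ]
}}

```text
time_s: 49.95
eef_pos: [0.5689, -0.1772, -0.0113]
tool_rot: [0.089, 0.996, 0.001, 0.002]
force: [-0.1, -0.3, 0.7]
gripper_width: 0.0423
grip_force: 0.0
```

```bash
python3 s.py; python3 -c "
from h import *
rel(ctrl.get_obs(),[.5681,-.1758,-.02])"
```

```text
49.95 [ 0.5689 -0.1772 -0.0113] [8.94e-02 9.96e-01 8.00e-04 2.00e-03] w 0.0423 F [-0.1 -0.3  0.7] gf 0.0
shift [0. 0. 0.] yaw tool x deg 169.74
j [-0.303  0.6   -0.053  0.914  0.002 -0.124] z [ 0.0041  0.0012 -1.    ]
shift [0.0011 0.0012 0.0087] yaw tool x deg 169.74
```

Request:
{"name": "send_rows", "arguments": {
  "series": [
    {"travel":[0.0,0.001,0.004],"twist":0,"fingers":0},
    {"travel":[0,0,0.003],"twist":0,"fingers":0},
    {"travel":[0,0,0],"twist":0,"fingers":0},
    {"travel":[0,0,0],"twist":0,"fingers":-0.6},
    {"travel":[0,0,0],"twist":0,"fingers":-0.6},
    {"travel":[0,0,0],"twist":0,"fingers":-0.6},
    {"travel":[0,0,0],"twist":0,"fingers":-0.6}
  ]
}}

```text
time_s: 50.65
eef_pos: [0.569, -0.1761, -0.0182]
tool_rot: [0.089, 0.996, 0.001, 0.002]
force: [-0.8, 0.8, 3.8]
gripper_width: 0.0248
grip_force: 59.0
```

```bash
python3 s.py
```

```text
50.65 [ 0.569  -0.1761 -0.0182] [8.94e-02 9.96e-01 8.00e-04 2.00e-03] w 0.0248 F [-0.8  0.8  3.8] gf 59.017083048820496
shift [0. 0. 0.] yaw tool x deg 169.74
j [-0.301  0.608 -0.06   0.899  0.002 -0.122] z [ 0.0042  0.0012 -1.    ]
```

Request:
{"name": "send_rows", "arguments": {
  "series": [
    {"travel":[0,0,-0.03],"twist":0,"fingers":-0.6},
    {"travel":[0,0,-0.05],"twist":0,"fingers":-0.6},
    {"travel":[0,0,-0.05],"twist":0,"fingers":-0.6},
    {"travel":[0.0103,0.0431,0],"twist":0,"fingers":-0.6},
    {"travel":[0.0103,0.0431,0],"twist":0,"fingers":-0.6},
    {"travel":[0.0103,0.0431,0],"twist":0,"fingers":-0.6},
    {"travel":[0.0103,0.0431,0],"twist":0,"fingers":-0.6},
    {"travel":[0.0103,0.0431,0],"twist":0,"fingers":-0.6},
    {"travel":[0.0103,0.0431,0],"twist":0,"fingers":-0.6},
    {"travel":[0.0103,0.0431,0],"twist":0,"fingers":-0.6}
  ]
}}

```text
time_s: 51.65
eef_pos: [0.5506, 0.1352, 0.1114]
tool_rot: [0.089, 0.996, 0.001, 0.002]
force: [1.1, 0.4, -1.0]
gripper_width: 0.0252
grip_force: 59.0
```

Request:
{"name": "send_rows", "arguments": {
  "series": [
    {"travel":[0.0103,0.0431,0],"twist":0,"fingers":-0.6},
    {"travel":[0.0103,0.0431,0],"twist":0,"fingers":-0.6},
    {"travel":[0.0103,0.0431,0],"twist":0,"fingers":-0.6},
    {"travel":[0,0,0],"twist":-6.2,"fingers":-0.6},
    {"travel":[0,0,0],"twist":0,"fingers":-0.6},
    {"travel":[0,0,0],"twist":0,"fingers":-0.6}
  ]
}}

```text
time_s: 52.25
eef_pos: [0.5434, 0.2659, 0.1114]
tool_rot: [0.037, 0.999, 0.0, 0.001]
force: [-0.2, 0.2, 0.7]
gripper_width: 0.0251
grip_force: 59.1
```

```bash
python3 s.py; python3 -c "
from h import *
rel(ctrl.get_obs(),[.5440,.2661,.028])"
```

```text
52.25 [0.5434 0.2659 0.1114] [3.650e-02 9.993e-01 4.000e-04 1.300e-03] w 0.0251 F [-0.2  0.2  0.7] gf 59.08368408679962
shift [0. 0. 0.] yaw tool x deg 175.81
j [ 4.550e-01  4.990e-01  1.270e-01  1.196e+00 -1.000e-03  5.280e-01] z [ 2.6e-03  7.0e-04 -1.0e+00]
shift [-0.0004  0.0002  0.0834] yaw tool x deg 175.81
```

Held and right on target; lower gently.

Request:
{"name": "send_rows", "arguments": {
  "series": [
    {"travel":[0,0,0.03],"twist":0,"fingers":-0.6},
    {"travel":[0,0,0.03],"twist":0,"fingers":-0.6},
    {"travel":[0,0,0.015],"twist":0,"fingers":-0.6},
    {"travel":[0,0,0.005],"twist":0,"fingers":-0.6},
    {"travel":[0,0,0.003],"twist":0,"fingers":-0.6},
    {"travel":[0,0,0],"twist":0,"fingers":-0.6}
  ]
}}

```text
time_s: 52.85
eef_pos: [0.5447, 0.266, 0.0294]
tool_rot: [0.036, 0.999, 0.001, 0.002]
force: [-0.2, 0.1, -0.4]
gripper_width: 0.025
grip_force: 59.1
```

```bash
python3 s.py
```

```text
52.85 [0.5447 0.266  0.0294] [0.0362 0.9993 0.001  0.0022] w 0.025 F [-0.2  0.1 -0.4] gf 59.09230291843414
shift [0. 0. 0.] yaw tool x deg 175.85
j [ 0.454  0.571  0.019  1.014 -0.     0.527] z [ 0.0044  0.0018 -1.    ]
```

Request:
{"name": "send_rows", "arguments": {
  "series": [
    {"travel":[0,0,0.0015],"twist":0,"fingers":-0.6},
    {"travel":[0,0,0.001],"twist":0,"fingers":-0.6},
    {"travel":[0,0,0],"twist":0,"fingers":-0.6}
  ]
}}

```text
time_s: 53.15
eef_pos: [0.5449, 0.2667, 0.0275]
tool_rot: [0.036, 0.999, 0.001, 0.003]
force: [-0.0, 0.7, 2.3]
gripper_width: 0.025
grip_force: 59.6
```

```bash
python3 s.py
```

```text
53.15 [0.5449 0.2667 0.0275] [0.0355 0.9994 0.0012 0.0028] w 0.025 F [-0.   0.7  2.3] gf 59.64881479740143
shift [0. 0. 0.] yaw tool x deg 175.93
j [ 4.560e-01  5.730e-01  1.700e-02  1.008e+00 -1.000e-03  5.270e-01] z [ 0.0057  0.0021 -1.    ]
```

Request:
{"name": "send_rows", "arguments": {
  "series": [
    {"travel":[0,0,0],"twist":0,"fingers":-0.15},
    {"travel":[0,0,0],"twist":0,"fingers":-0.15},
    {"travel":[0,0,0],"twist":0,"fingers":-0.15},
    {"travel":[0,0,-0.03],"twist":0,"fingers":-0.15},
    {"travel":[0,0,-0.04],"twist":0,"fingers":-0.15},
    {"travel":[0,0,-0.04],"twist":0,"fingers":0},
    {"travel":[-0.01,-0.0445,0],"twist":0,"fingers":0},
    {"travel":[-0.01,-0.0445,0],"twist":0,"fingers":0},
    {"travel":[-0.01,-0.0445,0],"twist":0,"fingers":0},
    {"travel":[-0.01,-0.0445,0],"twist":0,"fingers":0}
  ]
}}

```text
time_s: 54.15
eef_pos: [0.5709, 0.0845, 0.1363]
tool_rot: [0.035, 0.999, 0.001, 0.002]
force: [1.4, 0.7, 0.1]
gripper_width: 0.0425
grip_force: 0.0
```

Request:
{"name": "send_rows", "arguments": {
  "series": [
    {"travel":[-0.01,-0.0445,0],"twist":0,"fingers":0},
    {"travel":[-0.01,-0.0445,0],"twist":0,"fingers":0},
    {"travel":[-0.01,-0.0445,0],"twist":0,"fingers":0},
    {"travel":[-0.01,-0.0445,0],"twist":0,"fingers":0},
    {"travel":[-0.01,-0.0445,0],"twist":0,"fingers":0},
    {"travel":[-0.01,-0.0445,0],"twist":0,"fingers":0},
    {"travel":[-0.01,-0.0445,0],"twist":0,"fingers":0},
    {"travel":[0,0,0],"twist":0,"fingers":0},
    {"travel":[0,0,0],"twist":0,"fingers":0}
  ]
}}

```text
time_s: 55.05
eef_pos: [0.6182, -0.231, 0.1351]
tool_rot: [0.037, 0.999, 0.001, 0.001]
force: [-0.2, 0.3, 0.5]
gripper_width: 0.0426
grip_force: 0.0
```

```bash
cat > tile.py <<'E'
from fit import *
def tiles(im,o,z,roi,amin=300):
    h,s,v=cv2.split(cv2.cvtColor(im,cv2.COLOR_BGR2HSV))
    fg=((h<12)|(h>22)|(s<140)).astype(np.uint8); r0=np.zeros_like(fg); x0,x1,y0,y1=roi; r0[y0:y1,x0:x1]=1
    m=cv2.morphologyEx(fg*r0,cv2.MORPH_OPEN,np.ones((3,3)));m=cv2.morphologyEx(m,cv2.MORPH_CLOSE,np.ones((5,5)))
    n,l,st_,c=cv2.connectedComponentsWithStats(m)
    for i in range(1,n):
        if st_[i,4]>amin:
            ys,xs=np.where(l==i); bp=cv2.boxPoints(cv2.minAreaRect(np.c_[xs,ys].astype(np.float32)))
            W=px2w('wrist',bp,z,o)[:,:2]; e=[W[1]-W[0],W[2]-W[1]]; L=max(e,key=lambda d:np.hypot(*d))
            print(st_[i],'ctr',W.mean(0).round(4),'sides',[np.hypot(*d).round(4) for d in e],'long yaw',np.degrees(np.arctan(L[1]/L[0])).round(1))
E
python3 s.py; python3 - <<'E'
from tile import *
o=ctrl.get_obs(); im=read_camera('wrist'); cv2.imwrite('pics/w12.png',im)
u=w2px('wrist',[[.5532,-.2486,.012]],o)[0].astype(int);print(u)
tiles(im,o,.012,(u[0]-75,u[0]+75,max(u[1]-75,0),u[1]+75))
rel(o,[.5532,-.2486,0])
E
```

```text
55.05 [ 0.6182 -0.231   0.1351] [0.0367 0.9993 0.0012 0.0012] w 0.0426 F [-0.2  0.3  0.5] gf 0.0
shift [0. 0. 0.] yaw tool x deg 175.79
j [-0.359  0.597  0.355  1.327  0.003 -0.286] z [ 0.0025  0.0023 -1.    ]
[249 114]
[ 228   71   39   84 2331] ctr [ 0.5532 -0.25  ] sides [np.float64(0.0264), np.float64(0.0636)] long yaw -2.0
shift [ 0.0638 -0.0227  0.1349] yaw tool x deg 175.79
```

Request:
{"name": "send_rows", "arguments": {
  "series": [
    {"travel":[0.032,-0.012,0],"twist":0,"fingers":0},
    {"travel":[0.032,-0.0117,0],"twist":-2.2,"fingers":0},
    {"travel":[0,0,0.03],"twist":0,"fingers":0},
    {"travel":[0,0,0.04],"twist":0,"fingers":0},
    {"travel":[0,0,0.035],"twist":0,"fingers":0},
    {"travel":[0,0,0],"twist":0,"fingers":0},
    {"travel":[0,0,0],"twist":0,"fingers":0}
  ]
}}

```text
time_s: 55.8
eef_pos: [0.5534, -0.2472, 0.0309]
tool_rot: [0.015, 1.0, 0.001, 0.001]
force: [-0.1, -0.5, 0.2]
gripper_width: 0.0427
grip_force: 0.0
```

```bash
python3 s.py; python3 -c "
from h import *
rel(ctrl.get_obs(),[.5532,-.2495,-.018])"
```

```text
55.8 [ 0.5534 -0.2472  0.0309] [0.0152 0.9999 0.0011 0.0011] w 0.0427 F [-0.1 -0.5  0.2] gf 0.0
shift [0. 0. 0.] yaw tool x deg 178.25
j [-0.422  0.572  0.025  1.022  0.003 -0.391] z [ 0.0022  0.0021 -1.    ]
shift [ 0.0002 -0.0024  0.0489] yaw tool x deg 178.25
```

Request:
{"name": "send_rows", "arguments": {
  "series": [
    {"travel":[0,-0.0022,0.015],"twist":0,"fingers":0},
    {"travel":[0,0,0.015],"twist":0,"fingers":0},
    {"travel":[0,0,0.012],"twist":0,"fingers":0},
    {"travel":[0,0,0.005],"twist":0,"fingers":0},
    {"travel":[0,0,0.001],"twist":0,"fingers":0},
    {"travel":[0,0,0],"twist":0,"fingers":0},
    {"travel":[0,0,0],"twist":0,"fingers":-0.6},
    {"travel":[0,0,0],"twist":0,"fingers":-0.6},
    {"travel":[0,0,0],"twist":0,"fingers":-0.6},
    {"travel":[0,0,0],"twist":0,"fingers":-0.6}
  ]
}}

```text
time_s: 56.8
eef_pos: [0.555, -0.2516, -0.0155]
tool_rot: [0.016, 1.0, 0.0, 0.003]
force: [-0.8, -0.4, 5.3]
gripper_width: 0.0174
grip_force: 2.7
```

```bash
python3 s.py; python3 -c "
from h import *
rel(ctrl.get_obs(),[.5405,.2160,.11])"
```

```text
56.8 [ 0.555  -0.2516 -0.0155] [0.0163 0.9999 0.     0.0033] w 0.0174 F [-0.8 -0.4  5.3] gf 2.7183508087182418
shift [0. 0. 0.] yaw tool x deg 178.13
j [-0.427  0.626 -0.018  0.921  0.003 -0.394] z [ 6.6e-03 -1.0e-04 -1.0e+00]
shift [ 0.0289  0.4669 -0.1256] yaw tool x deg 178.13
```

Fingers closed over the tile's top; reopen and go deeper.

Request:
{"name": "send_rows", "arguments": {
  "series": [
    {"travel":[0,0,-0.02],"twist":0,"fingers":-0.6},
    {"travel":[0,0,-0.03],"twist":0,"fingers":0},
    {"travel":[-0.03,0,-0.05],"twist":0,"fingers":0},
    {"travel":[-0.035,0.02,-0.04],"twist":0,"fingers":0},
    {"travel":[0,0,0],"twist":0,"fingers":0},
    {"travel":[0,0,0],"twist":0,"fingers":0},
    {"travel":[0,0,0],"twist":0,"fingers":0}
  ]
}}

```text
time_s: 57.5
eef_pos: [0.6087, -0.235, 0.1095]
tool_rot: [0.016, 1.0, 0.001, 0.0]
force: [-0.4, -0.5, 0.3]
gripper_width: 0.0426
grip_force: 0.0
```

```bash
python3 s.py; python3 - <<'E'
from tile import *
o=ctrl.get_obs(); im=read_camera('wrist'); cv2.imwrite('pics/w13.png',im)
u=w2px('wrist',[[.5532,-.2486,.012]],o)[0].astype(int);print(u)
tiles(im,o,.012,(u[0]-75,u[0]+75,max(u[1]-75,0),u[1]+75))
E
```

```text
57.5 [ 0.6087 -0.235   0.1095] [1.630e-02 9.999e-01 1.200e-03 2.000e-04] w 0.0426 F [-0.4 -0.5  0.3] gf 0.0
shift [0. 0. 0.] yaw tool x deg 178.13
j [-0.37   0.597  0.288  1.262  0.002 -0.337] z [ 4.0e-04  2.3e-03 -1.0e+00]
[256 128]
[ 236   83   39   90 2442] ctr [ 0.5532 -0.2496] sides [np.float64(0.0632), np.float64(0.0263)] long yaw -3.8
```

Request:
{"name": "send_rows", "arguments": {
  "series": [
    {"travel":[0.0275,-0.0082,0],"twist":0,"fingers":0},
    {"travel":[0.0275,-0.0082,0],"twist":1.5,"fingers":0},
    {"travel":[0,0,0.035],"twist":0,"fingers":0},
    {"travel":[0,0,0.035],"twist":0,"fingers":0},
    {"travel":[0,0,0.03],"twist":0,"fingers":0},
    {"travel":[0,0,0],"twist":0,"fingers":0},
    {"travel":[0,0,0],"twist":0,"fingers":0}
  ]
}}

```text
time_s: 58.25
eef_pos: [0.5534, -0.2496, 0.0097]
tool_rot: [0.03, 1.0, 0.001, 0.0]
force: [0.0, -0.7, 0.9]
gripper_width: 0.0431
grip_force: 0.0
```

```bash
python3 s.py; python3 -c "
from h import *
rel(ctrl.get_obs(),[.5532,-.2496,-.022])"
```

```text
58.25 [ 0.5534 -0.2496  0.0097] [0.0297 0.9996 0.0014 0.    ] w 0.0431 F [ 0.  -0.7  0.9] gf 0.0
shift [0. 0. 0.] yaw tool x deg 176.6
j [-0.425  0.598  0.008  0.982  0.003 -0.366] z [ 1.0e-04  2.9e-03 -1.0e+00]
shift [ 0.0002 -0.0001  0.0317] yaw tool x deg 176.6
```

Request:
{"name": "send_rows", "arguments": {
  "series": [
    {"travel":[0,0,0.015],"twist":0,"fingers":0},
    {"travel":[0,0,0.01],"twist":0,"fingers":0},
    {"travel":[0,0,0.006],"twist":0,"fingers":0},
    {"travel":[0,0,0.001],"twist":0,"fingers":0},
    {"travel":[0,0,0],"twist":0,"fingers":0}
  ]
}}

```text
time_s: 58.75
eef_pos: [0.5554, -0.2498, -0.0209]
tool_rot: [0.029, 1.0, 0.001, 0.002]
force: [0.5, -0.5, 0.3]
gripper_width: 0.043
grip_force: 0.0
```

```bash
python3 s.py
```

```text
58.75 [ 0.5554 -0.2498 -0.0209] [2.930e-02 9.996e-01 7.000e-04 1.900e-03] w 0.043 F [ 0.5 -0.5  0.3] gf 0.0
shift [0. 0. 0.] yaw tool x deg 176.64
j [-0.424  0.634 -0.02   0.915  0.003 -0.365] z [ 0.0038  0.0012 -1.    ]
```

Request:
{"name": "send_rows", "arguments": {
  "series": [
    {"travel":[0,0,0.001],"twist":0,"fingers":-0.3},
    {"travel":[0,0,0],"twist":0,"fingers":-0.6},
    {"travel":[0,0,0],"twist":0,"fingers":-0.6},
    {"travel":[0,0,0],"twist":0,"fingers":-0.6},
    {"travel":[0,0,0],"twist":0,"fingers":-0.6}
  ]
}}

```text
time_s: 59.25
eef_pos: [0.5559, -0.25, -0.0213]
tool_rot: [0.029, 1.0, 0.0, 0.003]
force: [-0.2, 0.4, 6.2]
gripper_width: 0.0257
grip_force: 59.6
```

```bash
python3 s.py; python3 -c "
from h import *
rel(ctrl.get_obs(),[.5405,.2180,.11])"
```

```text
59.25 [ 0.5559 -0.25   -0.0213] [2.930e-02 9.996e-01 4.000e-04 2.500e-03] w 0.0257 F [-0.2  0.4  6.2] gf 59.59187686443329
shift [0. 0. 0.] yaw tool x deg 176.64
j [-0.424  0.634 -0.02   0.912  0.003 -0.365] z [ 5.e-03  7.e-04 -1.e+00]
shift [ 0.0422  0.4665 -0.1311] yaw tool x deg 176.64
```

Request:
{"name": "send_rows", "arguments": {
  "series": [
    {"travel":[0,0,-0.03],"twist":0,"fingers":-0.6},
    {"travel":[0,0,-0.05],"twist":0,"fingers":-0.6},
    {"travel":[0,0,-0.05],"twist":0,"fingers":-0.6},
    {"travel":[0.0036,0.0424,0],"twist":0,"fingers":-0.6},
    {"travel":[0.0036,0.0424,0],"twist":0,"fingers":-0.6},
    {"travel":[0.0036,0.0424,0],"twist":0,"fingers":-0.6},
    {"travel":[0.0036,0.0424,0],"twist":0,"fingers":-0.6},
    {"travel":[0.0036,0.0424,0],"twist":0,"fingers":-0.6},
    {"travel":[0.0036,0.0424,0],"twist":0,"fingers":-0.6},
    {"travel":[0.0036,0.0424,0],"twist":0,"fingers":-0.6}
  ]
}}

```text
time_s: 60.25
eef_pos: [0.5462, 0.0495, 0.1076]
tool_rot: [0.029, 1.0, 0.001, 0.001]
force: [0.9, -0.3, -0.2]
gripper_width: 0.0257
grip_force: 59.1
```

Request:
{"name": "send_rows", "arguments": {
  "series": [
    {"travel":[0.0036,0.0424,0],"twist":0,"fingers":-0.6},
    {"travel":[0.0036,0.0424,0],"twist":0,"fingers":-0.6},
    {"travel":[0.0036,0.0424,0],"twist":0,"fingers":-0.6},
    {"travel":[0.0036,0.0424,0],"twist":0,"fingers":-0.6},
    {"travel":[0,0,0],"twist":0,"fingers":-0.6},
    {"travel":[0,0,0],"twist":0,"fingers":-0.6},
    {"travel":[0,0,0],"twist":0,"fingers":-0.6}
  ]
}}

```text
time_s: 60.95
eef_pos: [0.5421, 0.217, 0.1078]
tool_rot: [0.03, 1.0, 0.0, 0.001]
force: [0.2, 0.5, -0.8]
gripper_width: 0.0255
grip_force: 59.2
```

```bash
python3 s.py; python3 - <<'E'
from tile import *
o=ctrl.get_obs(); rel(o,[.5430,.2180,.0255])
E
```

```text
60.95 [0.5421 0.217  0.1078] [2.970e-02 9.996e-01 2.000e-04 1.100e-03] w 0.0255 F [ 0.2  0.5 -0.8] gf 59.181472063064575
shift [0. 0. 0.] yaw tool x deg 176.59
j [ 0.381  0.462  0.058  1.164 -0.     0.44 ] z [ 2.2e-03  4.0e-04 -1.0e+00]
shift [-0.0006  0.001   0.0823] yaw tool x deg 176.59
```

Request:
{"name": "send_rows", "arguments": {
  "series": [
    {"travel":[0,0,0.03],"twist":0,"fingers":-0.6},
    {"travel":[0,0,0.03],"twist":0,"fingers":-0.6},
    {"travel":[0,0,0.015],"twist":0,"fingers":-0.6},
    {"travel":[0,0,0.005],"twist":0,"fingers":-0.6},
    {"travel":[0,0,0.003],"twist":0,"fingers":-0.6},
    {"travel":[0,0,0],"twist":0,"fingers":-0.6}
  ]
}}

```text
time_s: 61.55
eef_pos: [0.5435, 0.2175, 0.0259]
tool_rot: [0.03, 1.0, 0.001, 0.002]
force: [-0.2, 0.6, -0.3]
gripper_width: 0.0256
grip_force: 59.2
```

```bash
python3 s.py
```

```text
61.55 [0.5435 0.2175 0.0259] [3.000e-02 9.995e-01 9.000e-04 2.100e-03] w 0.0256 F [-0.2  0.6 -0.3] gf 59.18278634548187
shift [0. 0. 0.] yaw tool x deg 176.57
j [ 0.381  0.539 -0.049  0.978 -0.     0.441] z [ 0.0043  0.0017 -1.    ]
```

Last bit down, release, rise and back off to look.

Request:
{"name": "send_rows", "arguments": {
  "series": [
    {"travel":[0,0,0.0015],"twist":0,"fingers":-0.6},
    {"travel":[0,0,0],"twist":0,"fingers":-0.6},
    {"travel":[0,0,0],"twist":0,"fingers":-0.25},
    {"travel":[0,0,0],"twist":0,"fingers":-0.25},
    {"travel":[0,0,0],"twist":0,"fingers":-0.25},
    {"travel":[0,0,-0.03],"twist":0,"fingers":-0.25},
    {"travel":[0,0,-0.04],"twist":0,"fingers":-0.25},
    {"travel":[0,0,-0.04],"twist":0,"fingers":-0.25},
    {"travel":[-0.035,-0.01,-0.04],"twist":0,"fingers":-0.25},
    {"travel":[-0.035,-0.01,-0.03],"twist":0,"fingers":-0.25}
  ]
}}

```text
time_s: 62.55
eef_pos: [0.6087, 0.1954, 0.2045]
tool_rot: [0.028, 1.0, 0.001, 0.003]
force: [1.1, 0.5, 0.7]
gripper_width: 0.0322
grip_force: 0.0
```

Request:
{"name": "send_rows", "arguments": {
  "series": [
    {"travel":[0,-0.02,0],"twist":0,"fingers":-0.25},
    {"travel":[0,0,0],"twist":0,"fingers":-0.25},
    {"travel":[0,0,0],"twist":0,"fingers":-0.25}
  ]
}}

```text
time_s: 62.85
eef_pos: [0.6057, 0.1741, 0.1995]
tool_rot: [0.03, 1.0, 0.0, 0.0]
force: [0.3, -0.3, 0.8]
gripper_width: 0.0322
grip_force: 0.0
```

```bash
python3 s.py; python3 - <<'E'
from h import *
im=read_camera('wrist'); cv2.imwrite('pics/w14.png',im)
E
```

```text
62.85 [0.6057 0.1741 0.1995] [2.980e-02 9.996e-01 5.000e-04 0.000e+00] w 0.0322 F [ 0.3 -0.3  0.8] gf 0.0
shift [0. 0. 0.] yaw tool x deg 176.59
j [2.790e-01 5.110e-01 3.780e-01 1.438e+00 1.000e-03 3.390e-01] z [ 1.e-04  1.e-03 -1.e+00]
```

View pics/w14.png

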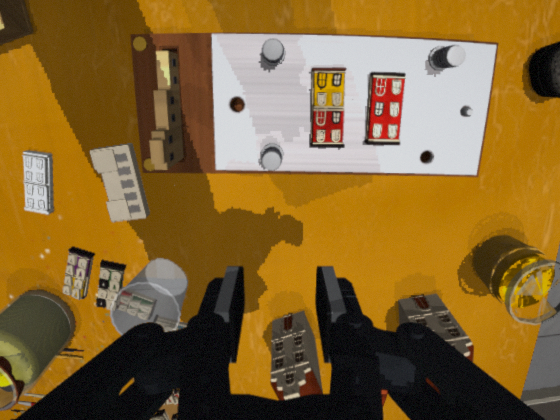

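The final picture shows both tiles face up on the plate at (327,107) and (385,107). The three bolts are home at (272,48), (271,156) and (447,57), and the panel has its tall end at the back. Handing in.

```bash
python3 -c "
from rig import ctrl
print(ctrl.job_done())"
```

```text
the job is handed in; nothing more can be done
None
```

I handed the job in at about 63 s: drift pin pushed through and then put back in its rack hole, all three bolts home, panel turned with its tall end at the back, and both tiles flat and face up on the plate. Three points are less certain: the drift's and the panel's final seating were judged by contact height and force rather than a picture (the panel may sit up to about 1 mm high), the tiles have a gap of about 20 mm between them, and I didn't look at the jar again, though the arm never went near it.

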